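Fit an extension sleeve on a monitor-arm mount and lock its clamp

ROBOT

A 6-joint arm with a two-finger parallel gripper is mounted at the origin on the work surface; the furniture and walls round the work are solid. World frame = base frame: x ahead of the robot, y to its left, z up, the work surface at z = 0. Lengths are in m, angles in rad, forces in N, time in s.
With the tool pointing down it reaches from about 0.4 to 0.825 m from the base axis. Payload 7 kg.
Tool frame: the origin (TCP) lies at the very end of the fingers, on their centre line; the grasp point (between the pads) lies 19 mm behind it; z points along the fingers, y is the line along which they close (so a half turn about z gives the same grasp; the last joint's range is limited). The gripper opens to 85 mm and grips with 20 to 120 N. Pads are 22 mm wide; open, the fingers measure 114 mm over their backs; the gripper's body (76 mm by 85 mm) begins 54 mm behind the grasp point. The pads swing forward as they close: fully open they stand 13 mm farther back than shut.
Start: joints at [1.408, 0.359, 0.012, 0, -1.224, -0.288], TCP at [0.294, 0.608, 0.193] pointing down, gripper open.
Joint ranges: [-3.07, 3.07], [-1.43, 2.12], [-1.02, 1.25], [-3.03, 1.67], [-3.05, -0], [-3.03, 3.03]. Speed limits (rad/s): [2.39, 2.39, 3.01, 3.14, 3.14, 3.14].

INTERFACE

Orientations are given as [roll, pitch, yaw] about the fixed x, y, z axes, in that order (R = Rz(yaw) Ry(pitch) Rx(roll)).
In Python, from cell import get_state, read_camera, get_calibration, close_job, spot_in, trace gives the robot as it stands. The module is installed in compiled form; this text tells all that it offers.
- The arm moves only by the tool carry_out, never from a script. Its argument "commands" is a list of rows, each a list of 3 entries, a list of its own where there are three numbers: the turn, a rotation vector about the world's x, y, z in rad, then the shift along the world's x, y, z in cm, then the finger opening in cm, from 0 to 8.54. A call has 1 to 8 rows; each row shifts and turns the commanded pose from where the row before left it; what a row does not reach is not made up. A row lasts 1/10 s, in which the tool goes at most 50 mm and 8.59 degrees, less where a joint would pass 70% of its speed; a pose out of reach is approached as far as the arm can. A call is refused whole if a number of a shift passes 5 or a number of a turn 0.15, either way. A call with a gripper value outside its range is refused whole. The fingers move at their own pace and stop on an object; the grip force is fixed at half the most. Time passes only in rows, so rows that do not move let the fingers close. It gives the time, the measured TCP pose, the force, the opening and the grip force at its end, in the units of the state.
- get_state(): the state, without advancing time (a new reading comes with each control period).
- read_camera(name): name is "scene" or "top" or "wrist"; returns the picture (480x640x3 uint8, red, green, blue); there is no depth.
- get_calibration(name): a dict with "mtx" (3x3 intrinsics, pixels), "k1" (the pictures are not rectified: a ray, as slopes to the right and down, at radius r is drawn at 1 + k1 r^2 times it, then the intrinsics apply), "cam_to_world" (4x4, takes a point from camera to world coordinates). Camera axes: x right, y up, looking along -z (the intrinsics and any distortion apply to the point x, -y, -z); pixel columns grow to the right and rows downward; lengths in m; the calibration is good to about 2 mm. A picture is of the moment at which its call begins: read the wrist's pose just before it. get_calibration takes no time and is no camera call; for the wrist camera it gives the pose at the moment of the call.
- close_job(): hands the job in; it is judged then, once.
Trained networks look in the newest picture that a camera, given by its name, has taken for a name from the list of things; names that differ only in an ending like _2 or _b are one class to them, and where a whole thing is asked for, a point or a joint stands for the part that bears it (a point fixed in the world has none). Each returns a list of dicts, best first, with "p" (0 to 1); they miss things now and then, are a little off and sometimes report something else, mostly with a low value. They report only what shows in the picture. A call takes as long as a camera call. They do not tell look-alikes from the thing itself.
- spot_in(camera, name): "point" ([x, y, z] in m, in the coordinates of the camera as it stood for that picture, good to about 4 mm: the middle of the surface that is visible of it).
- trace(camera, name): "mask" (480x640 bool, what is visible of it).
The state is a dict: "time_s": time; "q": joint angles; "qvel": joint speeds; "joint_efforts": joint torques, N m; "tool_pos": TCP position; "eef_rot": TCP orientation; "force": force on the tool from outside, world axes, zero at the start; "wrist_torque": the same for the moment, N m; "width": finger opening in m; "grip_force": force on a finger pad.
Only numpy, scipy, OpenCV 4.12 (cv2) and the standard library are available. Lean on these libraries where they do the work, as an engineer would, in place of code of your own. Each camera call takes 0.05 s, during which the arm holds its last target. There are 200 camera calls.

TASK

Slide the taller of the two flanged extension sleeves, flange down as it stands, over the upright stub of the monitor-arm mount and lower it, without letting it drop, until its flange rests flat on the base plate. Then turn the mount's torque-limited clamp knob clockwise (seen from above), which swings the clamp finger over the flange, until the finger is at its stop and the knob slips; stop within an eighth of a turn of slipping and let go. Leave the shorter sleeve and the other things on the desk where they are.

Things in the scene. Friction and masses are not known exactly. Their poses are not given: they have to be found in the camera images.
- tall_sleeve: The sleeve to fit: loose bare-aluminium round tube, 95 mm tall, 44 mm outside and 31 mm bore right through (a 28 mm stub passes with 1.5 mm all round), with a round flange 72 mm across and 6 mm thick at its foot; 0.11 to 0.21 kg. It starts standing upright on the desk, flange down. Origin: centre of the underside; z up along the bore. The tube above the flange is taken by its sides from above, best 60 to 80 mm above the underside.
- short_sleeve: A sleeve of the same shape and diameters but only 50 mm tall, standing flange down; it is not wanted: leave it. The two sleeves' places may be exchanged. Origin: centre of the underside; z up.
- mount: Fixed base of a monitor arm: dark steel plate 96 x 222 x 10 mm, screwed down. Origin: centre of its underside; x across, y along its length, z up. On its length axis stand the stub (at y = +60 mm) and the swing clamp (at y = -60 mm), 120 mm apart.
- seat (a point): Point on the mount's plate top, on the axis of the stub, 10 mm above the desk: where the tall sleeve's origin belongs; axes as the mount's. The stub is a fixed steel pin of 28 mm diameter rising 64 mm from here; its top 12 mm taper to 17 mm diameter.
- stub_top (a point): Centre of the stub's top face, 74 mm above the desk, 64 mm above the seat.
- knob_grip (a point): Point on the clamp's vertical turning axis, 58 mm above the desk, 12 mm below the top of the knob's grip bar: a good height to grip. The black knob is a disc of 46 mm diameter (top 38 mm above the desk) that carries a grip bar 14 mm thick, 44 mm long, from 38 to 70 mm above the desk. The point turns with the knob: its y axis runs along the bar (pinch the bar along x).
- finger_tip (a point): Point on the underside of the clamp finger at the middle of its rounded end, 84 mm from the clamp's axis and 19 mm above the desk, 3 mm above the top of a seated flange. The steel finger is 16 mm wide, 10 mm thick; y points along it, outward. At its stop it points at the stub and overlaps the flange by 8 mm, clear of the tube.
- clamp_finger (a joint): Angle of the clamp finger about the vertical (rad), growing as it turns clockwise seen from above. 1.10 is the hard stop, over the flange; it starts swung clear, at 0 to 0.3. It stays where it is left. A sleeve resting more than 3 mm too high is in its way.
- clamp_knob (a joint): How far the knob has slipped clockwise on the finger (rad). It starts at 0, with the grip bar in line with the finger. The knob carries the finger along (about 0.05 N m); when the finger is at its stop the knob slips at about 0.25 N m and this value grows as the knob is turned further. The knob does not spring back.
- stapler: Office stapler, 37 x 145 x 55 mm, a bystander nearer the robot. Origin: centre of the underside.
- eraser: Eraser, 18 x 52 x 12 mm, a bystander nearer the robot. Origin: centre of the underside.
- gel_bottle: Upright hand gel bottle, 38 x 47 x 106 mm, a bystander beyond the mount. Origin: centre of the underside.
- glue_stick: Upright glue stick, 27 mm in diameter, 92 mm tall, a bystander beyond the mount. Origin: centre of the underside.
Mind the look-alikes: they are no part of the job. Leave any purple look-alike of the tall_sleeve alone. Leave any blue look-alike of the short_sleeve alone.

How it is judged:
By the outcome, as a careful person would: the job done as asked, in the order asked, and still so for the second after the job is handed in, with the robot touching nothing.
It also fails if it takes over 61 s, if anything falls off the work surface, if the arm or the gripper's body presses on something with over 40 N, if the wrist force passes 120 N, or if a joint passes its speed limit or range.

## Working session

There is one attempt and no reset: what is moved stays moved. The work goes in short steps, Python scripts to look and compute and a tool call to move; the robot and the scene stay as the last step left them, time stands still between calls to the robot, and variables do not carry over. Pictures are saved under pics/ and viewed, at most 10 in all, crops included, and the job is handed in when it is done.

Besides the shell and the picture viewer there is one more tool, called after ">>>" as name(argument=value, ...), one argument or row to a line, values as JSON. carry_out: Moves the arm, as the interface text tells. Its arguments: {"type":"object","properties":{"commands":{"type":"array"}},"required":["commands"]}

```bash
mkdir -p pics
cat > h.py <<'E'
import numpy as np, cv2
from cell import *
def world(cam,p):
    T=np.array(get_calibration(cam)["cam_to_world"]); return (T@np.r_[p,1])[:3]
def ray_at(cam,uv,z):
    c=get_calibration(cam); K=np.array(c["mtx"]); T=np.array(c["cam_to_world"])
    d=cv2.undistortPoints(np.array([[uv]],float),K,np.array([c["k1"],0,0,0.]))[0,0] # approx
    # undistort: radial 1+k1 r^2 is OpenCV's model
    v=T[:3,:3]@np.array([d[0],-d[1],-1]); o=T[:3,3]; return o+v*(z-o[2])/v[2]
def proj(cam,P):
    c=get_calibration(cam); K=np.array(c["mtx"]); T=np.linalg.inv(np.array(c["cam_to_world"]))
    q=T@np.r_[P,1]; a=np.array([q[0],-q[1]])/-q[2]; a=a*(1+c["k1"]*(a@a)); return K[:2,:2]@a+K[:2,2]
def save(cam,name):
    im=read_camera(cam); cv2.imwrite(f"pics/{name}.png",im[:,:,::-1]); return im
E
python3 - <<'E'
from h import *
np.set_printoptions(precision=4,suppress=True)
a=save("top","top0"); b=save("scene","scene0")
for cam in ("top","scene"):
    for n in ("tall_sleeve","short_sleeve","mount","clamp_knob","finger_tip","stapler","gel_bottle","glue_stick","eraser"):
        for r in spot_in(cam,n):
            if r["p"]>.2: w=world(cam,r["point"]); print(cam,n,round(r["p"],2),w,proj(cam,w).round())
print(get_state())
E
```

```text
top tall_sleeve 0.78 [ 0.4237 -0.0482  0.0116] [388. 252.]
top tall_sleeve 0.64 [0.6356 0.3034 0.0337] [219. 143.]
top short_sleeve 0.68 [ 0.556  -0.0245  0.0061] [377. 188.]
top short_sleeve 0.57 [0.2028 0.2771 0.0065] [226. 355.]
top mount 0.76 [0.4899 0.2181 0.0101] [259. 216.]
top clamp_knob 0.79 [0.4785 0.1588 0.0396] [287. 221.]
top clamp_knob 0.57 [0.4669 0.1686 0.0384] [282. 226.]
top finger_tip 0.56 [0.4659 0.1717 0.0317] [280. 227.]
top stapler 0.91 [0.3288 0.2936 0.0488] [216. 294.]
top gel_bottle 0.58 [0.6971 0.1435 0.0707] [297. 109.]
top glue_stick 0.61 [0.6866 0.0657 0.0871] [337. 113.]
top eraser 0.68 [0.3875 0.0143 0.0114] [357. 269.]
scene tall_sleeve 0.87 [ 0.4154 -0.0722  0.0421] [354. 318.]
scene tall_sleeve 0.58 [0.6307 0.2975 0.0453] [348. 170.]
scene short_sleeve 0.79 [ 0.5482 -0.0397  0.0158] [403. 288.]
scene short_sleeve 0.76 [0.192  0.2675 0.0198] [173. 255.]
scene short_sleeve 0.51 [0.3254 0.284  0.0283] [229. 225.]
scene mount 0.78 [0.4777 0.1843 0.0066] [314. 235.]
scene clamp_knob 0.8 [0.4732 0.1493 0.0503] [320. 230.]
scene finger_tip 0.7 [0.4649 0.15
[... 309 characters left out ...]
cene glue_stick 0.73 [0.6947 0.054  0.0522] [436. 220.]
scene glue_stick 0.71 [0.4822 0.1875 0.0103] [315. 232.]
scene glue_stick 0.5 [0.4754 0.1492 0.0493] [321. 230.]
scene eraser 0.68 [0.3827 0.0163 0.0077] [314. 304.]
{'time_s': 1.0, 'q': array([ 1.4081,  0.3586,  0.0119, -0.    , -1.2241, -0.2881]), 'qvel': array([-0.0013, -0.0014, -0.0004,  0.0006, -0.0007, -0.0006]), 'joint_efforts': array([ -0.0001, -58.2993,  29.3653,   6.9415,  -0.0008,  -0.    ]), 'tool_pos': array([0.2941, 0.6075, 0.1929]), 'eef_rot': array([ 3.1416,  0.    , -0.4508]), 'force': array([ 0.6486, -0.1405, -0.2994]), 'wrist_torque': array([-0.0066,  0.0196, -0.0401]), 'grip_force': 0.0, 'width': 0.08545503670868965}
```

View pics/top0.png

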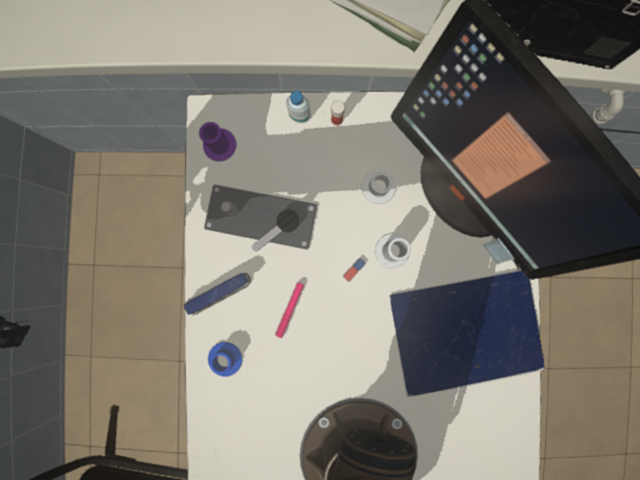

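View pics/scene0.png

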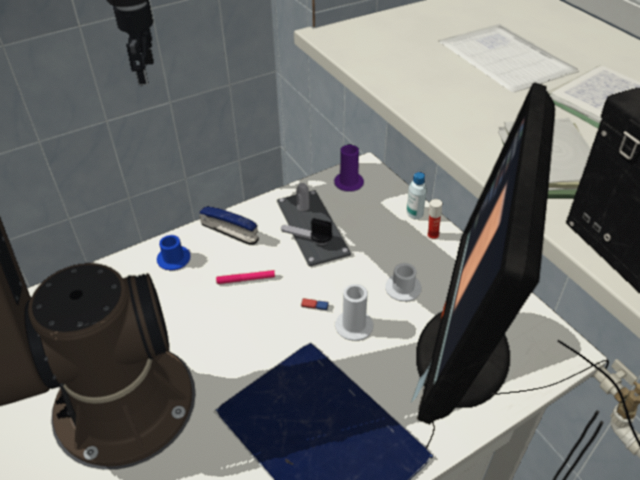

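The candidates for the tall sleeve are:
- Bare tall tube: scene (354,310), top (392,250).
- Bare short tube: scene (403,280), top (379,185).
- Purple tall look-alike: top (217,140).
- Blue short look-alike: top (225,358).

I choose the bare tall tube. The stub is at the far-left end of the mount, top (227,206), and the knob is at (288,220). The finger points to (258,245). I'll go over the mount and look with the wrist camera.

>>> carry_out(
  commands=[
    [[0,0,0],[1.5,-4,2],8.5],
    [[0,0,0],[1.5,-4,2],8.5],
    [[0,0,0],[1.5,-4,2],8.5],
    [[0,0,0],[1.5,-4,2],8.5],
    [[0,0,0],[1.5,-4,1],8.5],
    [[0,0,0],[1.5,-4,1],8.5],
    [[0,0,0],[1.5,-4,0],8.5],
    [[0,0,0],[1.5,-4,0],8.5],
  ],
)

```text
time_s: 1.8
tool_pos: [0.4144, 0.286, 0.2936]
eef_rot: [-3.14, -0.0, -0.45]
force: [0.2, 0.9, 0.6]
width: 0.085
grip_force: 0.0
```

Run:
```python
from h import *
np.set_printoptions(precision=4,suppress=True)
print(get_state()["tool_pos"],get_state()["eef_rot"]); 
im=save("wrist","w1"); print(np.array(get_calibration("wrist")["cam_to_world"]))
for n in ("mount","clamp_knob","finger_tip"):
    for r in spot_in("wrist",n):
        if r["p"]>.2: w=world("wrist",r["point"]); print(n,round(r["p"],2),w,proj("wrist",w).round())
```

```text
[0.4144 0.286  0.2936] [-3.14   -0.0003 -0.4505]
[[-0.4354  0.8624  0.2581  0.4809]
 [-0.9002 -0.417  -0.1255  0.2508]
 [-0.0006 -0.2869  0.9579  0.4749]
 [ 0.      0.      0.      1.    ]]
mount 0.89 [0.4911 0.2109 0.0105] [345.  91.]
clamp_knob 0.79 [0.4835 0.1631 0.0409] [394.  74.]
clamp_knob 0.43 [0.4718 0.1709 0.0401] [391.  88.]
finger_tip 0.7 [0.4788 0.1639 0.0384] [396.  78.]
finger_tip 0.63 [0.4728 0.172  0.0374] [391.  87.]
```

View pics/w1.png

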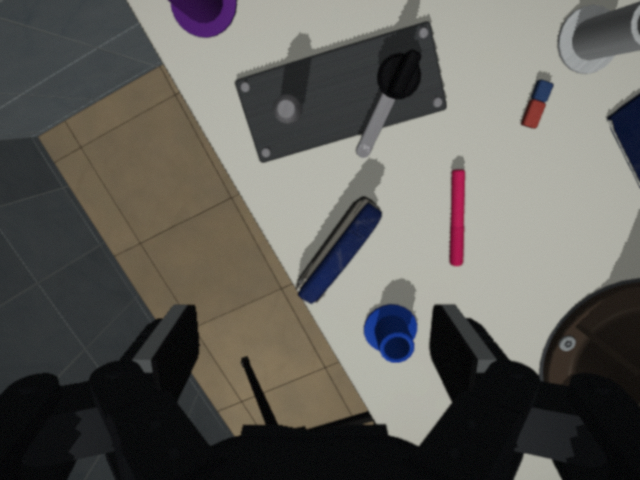

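The wrist view shows the whole plate, with its screws at (245,88), (265,153), (423,33) and (438,102). The stub top is near (287,108), the knob near (400,74), and the finger end near (364,150).

```bash
cat > m.py <<'E'
from h import *
np.set_printoptions(precision=4,suppress=True)
def refine(im,uv,r=7):  # bright-blob centroid
    g=cv2.cvtColor(im,cv2.COLOR_RGB2GRAY).astype(float); u,v=map(int,uv)
    w=g[v-r:v+r+1,u-r:u+r+1]; w=np.clip(w-(w.min()+w.max())/2,0,None); w[w<0]=0
    y,x=np.mgrid[v-r:v+r+1,u-r:u+r+1]; return np.array([(w*x).sum(),(w*y).sum()])/w.sum()
E
python3 - <<'E'
from m import *
im=cv2.imread("pics/w1.png")[:,:,::-1].copy()
S=[refine(im,p) for p in [(245,88),(265,153),(438,102),(423,33)]]; print(S)
W=np.array([ray_at("wrist",p,.011) for p in S])[:,:2]; print(W)
print("sides",[np.linalg.norm(W[i]-W[(i+1)%4]) for i in range(4)])
c=W.mean(0); d=(W[0]+W[1]-W[2]-W[3]); d/=np.linalg.norm(d); print("centre",c,"yaxis",d,"ang",np.arctan2(d[1],d[0]))
print("stub",c+.06*d,"knob",c-.06*d)
print("stub px top",proj("wrist",np.r_[c+.06*d,.074]),"base",proj("wrist",np.r_[c+.06*d,.01]),"knob disc",proj("wrist",np.r_[c-.06*d,.038]),"bar top",proj("wrist",np.r_[c-.06*d,.07]))
ft=ray_at("wrist",(364,149),.029)[:2]; print("tip",ft, np.linalg.norm(ft-(c-.06*d)), np.arctan2(*(ft-(c-.06*d))[::-1]))
# stub top circle
cr=cv2.resize(im[60:150,240:440],None,fx=4,fy=4,interpolation=cv2.INTER_CUBIC)
cv2.imwrite("pics/c1.png",cr[:,:,::-1])
E
```

```text
[array([244.4548,  87.1694]), array([264.1313, 154.5349]), array([437.8938, 102.2602]), array([423.1448,  32.5154])]
[[0.5424 0.3111]
 [0.4681 0.3257]
 [0.4352 0.1254]
 [0.5087 0.1134]]
sides [np.float64(0.07570065904857991), np.float64(0.20295973746019383), np.float64(0.07443562346352067), np.float64(0.20055698579619244)]
centre [0.4886 0.2189] yaxis [0.165  0.9863] ang 1.405015556117084
stub [0.4985 0.2781] knob [0.4787 0.1597]
stub px top [285.3162 109.7204] base [289.3579 110.713 ] knob disc [399.3433  76.4453] bar top [406.1956  73.2051]
tip [0.4262 0.2218] 0.08130042169697577 2.2731819225059025
```

View pics/c1.png

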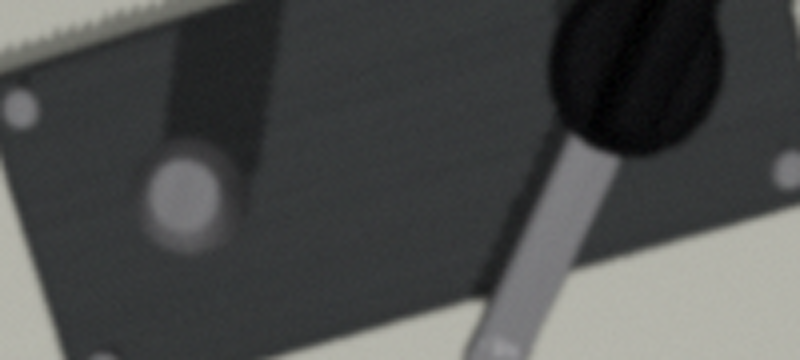

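The stub sits at crop (184,195), which is wrist (286,109). That is about 1 px from where the screw fit predicts it. Next I go near the tall sleeve.

>>> carry_out(
  commands=[
    [[0,0,0],[0,-4.5,0],8.5],
    [[0,0,0],[0,-4.5,0],8.5],
    [[0,0,0],[0,-4.5,0],8.5],
    [[0,0,0],[0,-4.5,0],8.5],
    [[0,0,0],[0,-4.5,0],8.5],
    [[0,0,0],[0,-4.5,0],8.5],
    [[0,0,0],[0,0,0],8.5],
  ],
)

```text
time_s: 2.7
tool_pos: [0.4138, 0.0146, 0.2932]
eef_rot: [3.142, -0.0, -0.454]
force: [-0.2, 0.5, -0.1]
width: 0.0849
grip_force: 0.0
```

Run:
```python
from m import *
s=get_state(); print(s["tool_pos"],s["eef_rot"],s["q"])
im=save("wrist","w2")
for r in spot_in("wrist","tall_sleeve"):
    w=world("wrist",r["point"]); print(round(r["p"],2),w,proj("wrist",w).round())
for cam in ("wrist","top"):
  if cam=="top": read_camera("top")
  for r in trace(cam,"tall_sleeve"):
    if r["p"]<.3: continue
    m=r["mask"].astype(np.uint8); x,y,w,h=cv2.boundingRect(m); print(cam,round(r["p"],2),x,y,w,h)
    if r["p"]>.5: cv2.imwrite(f"pics/mask_{cam}_{x}.png",m*255)
```

```text
[0.4138 0.0146 0.2932] [ 3.1415 -0.0004 -0.4541] [ 0.5173 -0.1472 -0.3405  0.0004 -1.3772  0.5994]
0.84 [ 0.4319 -0.0462  0.037 ] [361. 145.]
0.65 [0.6274 0.2977 0.0042] [ 19. 123.]
wrist 0.87 334 113 67 63
wrist 0.74 0 89 35 62
top 0.96 199 122 37 40
```

View pics/w2.png

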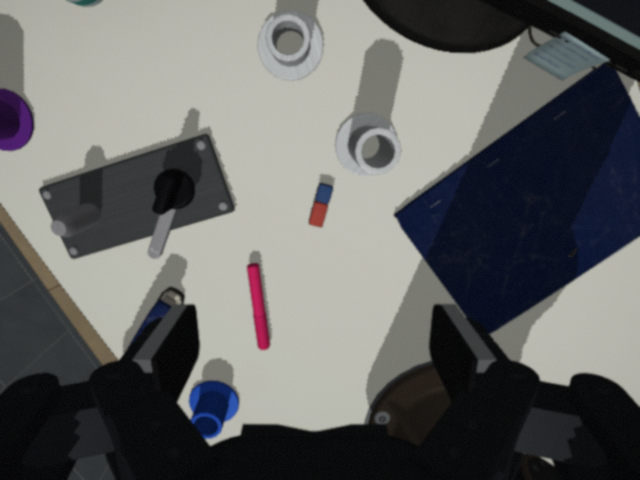

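The tall tube, with the longer tilt and shadow, is at (370,148) with its rim near (375,150). The short one is at (290,45). I'll fit the sleeve model to its mask and crop close to check it.

```bash
cat >> m.py <<'E'
from scipy.optimize import minimize
def sil(cam,xy,H,z0=0,up=1):
    t=np.linspace(0,2*np.pi,60,endpoint=False); C=np.c_[np.cos(t),np.sin(t)]
    def hull(parts):
        P=np.array([proj(cam,np.r_[xy+r*c,z0+z]) for r,z in parts for c in C]); return cv2.convexHull(np.float32(P))
    m=np.zeros((480*4,640*4),np.uint8)
    for parts in ([(.036,0),(.036,.006)],[(.022,.006),(.022,H)]):
        cv2.fillConvexPoly(m,np.int32(hull(parts)*4+2),1)
    return m
def fit(cam,mask,xy,H,z0=0):
    M=cv2.resize(mask.astype(np.uint8),None,fx=4,fy=4,interpolation=cv2.INTER_NEAREST)
    f=lambda p:-(lambda s:(s&M).sum()/(s|M).sum())(sil(cam,p,H,z0))
    r=minimize(f,xy,method="Nelder-Mead",options=dict(initial_simplex=np.array(xy)+np.array([[0,0],[.008,0],[0,.008]]),xatol=2e-4,fatol=1e-4)); return r.x,-r.fun
E
python3 - <<'E'
from m import *
im=cv2.imread("pics/w2.png")[:,:,::-1].copy()
mk=cv2.imread("pics/mask_wrist_334.png",0)>0
for H in (.095,.05): print("net mask",H,fit("wrist",mk,[.425,-.05],H))
g=cv2.GaussianBlur(im,(3,3),0)
print("rim check")
xy,_=fit("wrist",mk,[.425,-.05],.095)
for z in (.095,): 
  print(proj("wrist",np.r_[xy,z]), proj("wrist",np.r_[xy,0.006]))
S=[refine(im,p,5) for p in [(45,190),(73,252),(228,209),(201,146)]]
W=np.array([ray_at("wrist",p,.011) for p in S])[:,:2]
print("sides",[np.linalg.norm(W[i]-W[(i+1)%4]) for i in range(4)])
c=W.mean(0); d=(W[0]+W[1]-W[2]-W[3]); d/=np.linalg.norm(d); print("centre",c,"ang",np.arctan2(d[1],d[0]),"stub",c+.06*d,"knob",c-.06*d)
cr=cv2.resize(im[90:200,310:430],None,fx=5,fy=5,interpolation=cv2.INTER_CUBIC)
t=np.linspace(0,2*np.pi,40)
for r,z in ((.0155,.095),(.022,.095),(.036,.006)):
  for a in t:
    p=(proj("wrist",np.r_[xy+r*np.r_[np.cos(a),np.sin(a)],z])-[310,90]+.5)*5; cv2.circle(cr,tuple(int(v) for v in p),1,(255,0,0),-1)
cv2.imwrite("pics/c2.png",cr[:,:,::-1])
E
```

```text
Traceback (most recent call last):
  File "m.py", line 19, in fit
    r=minimize(f,xy,method="Nelder-Mead",options=dict(initial_simplex=np.array(xy)+np.array([[0,0],[.008,0],[0,.008]]),xatol=2e-4,fatol=1e-4)); return r.x,-r.fun
  File "m.py", line 18, in <lambda>
    f=lambda p:-(lambda s:(s&M).sum()/(s|M).sum())(sil(cam,p,H,z0))
                                                   ~~~^^^^^^^^^^^^
  File "m.py", line 14, in sil
    cv2.fillConvexPoly(m,np.int32(hull(parts)*4+2),1)
                                  ~~~~^^^^^^^
  File "m.py", line 11, in hull
    P=np.array([proj(cam,np.r_[xy+r*c,z0+z]) for r,z in parts for c in C]); return cv2.convexHull(np.float32(P))
                ~~~~^^^^^^^^^^^^^^^^^^^^^^^^
  File "h.py", line 11, in proj
    c=get_calibration(cam); K=np.array(c["mtx"]); T=np.linalg.inv(np.array(c["cam_to_world"]))
ValueError: time passes only in moves, steps and waits
```

```bash
sed -i 's/^from cell import \*/from cell import *\nimport cell, functools\n@functools.lru_cache\ndef get_calibration(c): return cell.get_calibration(c)  # one pose per script: arm still/' h.py
cat > fitw2.py <<'E'
from m import *
im=cv2.imread("pics/w2.png")[:,:,::-1].copy()
mk=cv2.imread("pics/mask_wrist_334.png",0)>0
for H in (.05,.095): xy,q=fit("wrist",mk,[.425,-.05],H); print("mask",H,xy,q)
print(proj("wrist",np.r_[xy,.095]), proj("wrist",np.r_[xy,0.006]))
S=[refine(im,p,5) for p in [(45,190),(73,252),(228,209),(201,146)]]
W=np.array([ray_at("wrist",p,.011) for p in S])[:,:2]
print("sides",[np.linalg.norm(W[i]-W[(i+1)%4]) for i in range(4)])
c=W.mean(0); d=(W[0]+W[1]-W[2]-W[3]); d/=np.linalg.norm(d); print("centre",c,"ang",np.arctan2(d[1],d[0]),"stub",c+.06*d,"knob",c-.06*d)
cr=cv2.resize(im[90:200,310:430],None,fx=5,fy=5,interpolation=cv2.INTER_CUBIC)
for r,z in ((.0155,.095),(.022,.095),(.036,.006)):
  for a in np.linspace(0,2*np.pi,40):
    p=(proj("wrist",np.r_[xy+r*np.r_[np.cos(a),np.sin(a)],z])-[310,90]+.5)*5; cv2.circle(cr,tuple(int(v) for v in p),1,(255,0,0),-1)
cv2.imwrite("pics/c2.png",cr[:,:,::-1])
E
python3 fitw2.py
```

```text
mask 0.05 [ 0.4262 -0.0521] 0.8537891268533773
mask 0.095 [ 0.427  -0.0513] 0.8899264080470397
[376.918  151.3552] [365.1784 144.8738]
sides [np.float64(0.08596257006266039), np.float64(0.2131763628567624), np.float64(0.08412786110340825), np.float64(0.20197125893699955)]
centre [0.487  0.2238] ang 1.373596451467923 stub [0.4988 0.2826] knob [0.4753 0.165 ]
```

View pics/c2.png

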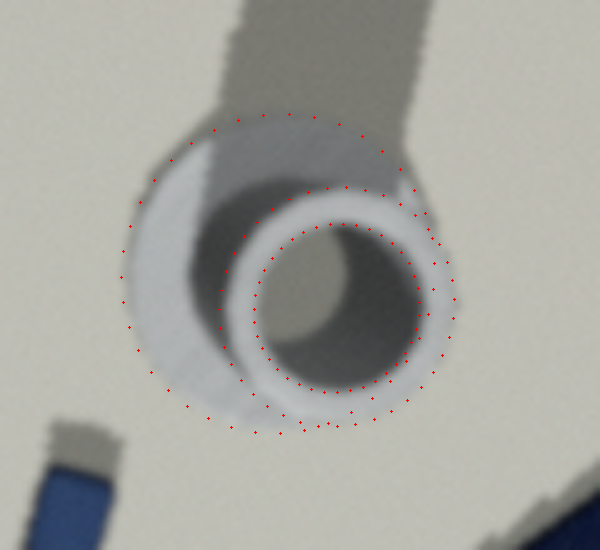

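The tall-sleeve model matches the rim and flange to within half a pixel, so the choice is confirmed, at (0.427, -0.051). The height of 95 mm also fits better than 50 mm. Descending to grip.

>>> carry_out(
  commands=[
    [[0,0,0],[0.7,-3.3,-1],8.5],
    [[0,0,0],[0.65,-3.3,-1],8.5],
    [[0,0,0],[0,0,-4.5],8.5],
    [[0,0,0],[0,0,-4.5],8.5],
    [[0,0,0],[0,0,-4.5],8.5],
    [[0,0,0],[0,0,-4.5],8.5],
    [[0,0,0],[0,0,-4.5],8.5],
    [[0,0,0],[0,0,0],8.5],
  ],
)

```text
time_s: 3.75
tool_pos: [0.4235, -0.0484, 0.0433]
eef_rot: [3.135, 0.008, -0.45]
force: [-1.3, 0.1, 0.3]
width: 0.0847
grip_force: 0.0
```

>>> carry_out(
  commands=[
    [[0,0,0],[0,0,0],5],
    [[0,0,0],[0,0,0],4.6],
    [[0,0,0],[0,0,0],4],
    [[0,0,0],[0,0,0],3.5],
    [[0,0,0],[0,0,0],3.5],
    [[0,0,0],[0,0,0],3.5],
    [[0,0,0],[0,0,0],3.5],
    [[0,0,0],[0,0,0],3.5],
  ],
)

```text
time_s: 4.55
tool_pos: [0.4299, -0.0481, 0.0505]
eef_rot: [-3.138, -0.004, -0.45]
force: [-0.7, -1.6, 8.8]
width: 0.0407
grip_force: 59.2
```

>>> carry_out(
  commands=[
    [[0,0,0],[0,0,0],3.5],
    [[0,0,0],[0,0,0],3.5],
    [[0,0,0],[0,0,0.5],3.5],
    [[0,0,0],[0,0,1.5],3.5],
    [[0,0,0],[0,0,0],3.5],
    [[0,0,0],[0,0,0],3.5],
  ],
)

```text
time_s: 5.15
tool_pos: [0.428, -0.0482, 0.0686]
eef_rot: [-3.14, -0.001, -0.451]
force: [0.1, -0.5, -0.8]
width: 0.0404
grip_force: 60.5
```

Run:
```python
from m import *
s=get_state(); print(s["tool_pos"],s["eef_rot"],s["q"],s["force"],s["wrist_torque"],s["width"],s["grip_force"])
save("wrist","w3")
```

```text
[ 0.428  -0.0482  0.0686] [-3.1399 -0.0013 -0.4511] [ 0.3491  0.0794 -0.6771 -0.0003 -0.8122  0.7708] [ 0.1437 -0.5329 -0.8299] [ 0.0262  0.0023 -0.0265] 0.0404037656190274 60.535551200882765
```

View pics/w3.png

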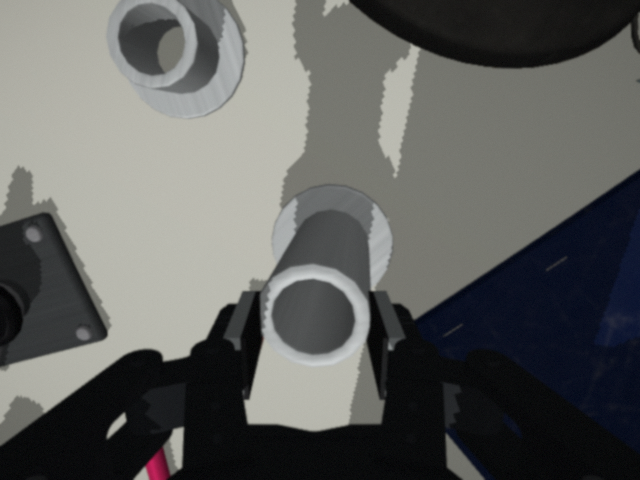

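The sleeve is held upright between the pads, with its rim centre at (315,313) and its flange arc around (332,235). I'll fit its pose in the hand.

```bash
cat > hand.py <<'E'
from m import *
from scipy.optimize import least_squares
from scipy.ndimage import map_coordinates
import sys
def held(name,guess):
    im=cv2.imread(f"pics/{name}.png",0); e=cv2.Canny(cv2.GaussianBlur(im,(3,3),0),30,80)
    D=np.minimum(cv2.distanceTransform(255-e,cv2.DIST_L2,5),4).astype(float)
    t=np.linspace(0,2*np.pi,72,endpoint=False)
    def pts(p,r,z,tt):
        # axis tilt about world x,y (rad); p=[x,y of origin,z0,tx,ty]
        R=cv2.Rodrigues(np.array([p[3],p[4],0.]))[0]
        return np.array([proj("wrist",p[:3]+R@np.r_[r*np.cos(a),r*np.sin(a),z]) for a in tt])
    th=np.array([a for a in t])
    def f(p):
        # flange underside (near-desk) edge is hidden from above; the flange top circle: far arc only
        q=np.vstack([pts(p,.022,.095,th),pts(p,.0155,.095,th)])
        fl=pts(p,.036,.006,th); fl=fl[sel]
        q=np.vstack([q,fl]); return np.r_[map_coordinates(D,[q[:,1],q[:,0]],order=1,mode="nearest"),np.array(p[3:])*20]
    fl=pts(guess,.036,.006,th); sel=fl[:,1]<fl[:,1].mean()+8
    r=least_squares(f,guess,x_scale=[.002,.002,.002,.02,.02],diff_step=1e-3,loss="soft_l1")
    for _ in range(2): r=least_squares(f,r.x,x_scale=[.002,.002,.002,.02,.02],diff_step=1e-3,loss="soft_l1")
    n=f(r.x)[:-2]; return r.x,n.mean(),(n<1).mean()
if __name__=="__main__":
    s=get_state(); tp=s["tool_pos"]; print(tp)
    for dz in (-.057,-.050,-.045):
      print(*held(sys.argv[1],[tp[0],tp[1],tp[2]+dz,0.001,0.001]))
    im=cv2.imread(f"pics/{sys.argv[1]}.png")
E
python3 hand.py w3
```

```text
[ 0.4276 -0.0483  0.0681]
[ 0.4312 -0.0508  0.0157  0.0009  0.0053] 2.705231620585005 0.18032786885245902
[ 0.4261 -0.0503  0.019  -0.0366  0.0219] 1.9742335232075439 0.3551912568306011
[ 0.4287 -0.0564  0.0215 -0.0972  0.0055] 1.8132523030419803 0.4207650273224044
```

```bash
cat > hand.py <<'E'
from m import *
from scipy.ndimage import map_coordinates
import sys
T=np.linspace(0,2*np.pi,90,endpoint=False)
def circ(p,r,z):
    R=cv2.Rodrigues(np.array([p[3],p[4],0.]))[0]
    return np.array([proj("wrist",p[:3]+R@np.r_[r*np.cos(a),r*np.sin(a),z]) for a in T])
def held(name,g,free):
    im=cv2.imread(f"pics/{name}.png",0); e=cv2.Canny(cv2.GaussianBlur(im,(3,3),0),25,70)
    D=np.minimum(cv2.distanceTransform(255-e,cv2.DIST_L2,5),12).astype(float)
    g=np.array(g,float); fl=circ(g,.036,.006); sel=fl[:,1]<fl[:,1].mean()
    def f(v,full=False):
        p=g.copy(); p[free]=v; q=np.vstack([circ(p,.022,.095),circ(p,.0155,.095),circ(p,.036,.006)[sel]])
        d=map_coordinates(D,[q[:,1],q[:,0]],order=1,mode="nearest"); return d if full else np.sqrt(d+.3).mean()+ (p[3:]**2).sum()
    st=np.array([.006,.006,.004,.03,.03])[free]; best=None
    for k in range(2):
        x0=g[free] if best is None else best.x
        best=minimize(f,x0,method="Nelder-Mead",options=dict(initial_simplex=np.vstack([x0]+[x0+st*np.eye(len(st))[i] for i in range(len(st))]),xatol=1e-5,fatol=1e-5,maxiter=500))
    g[free]=best.x; return g,f(best.x,True).mean()
if __name__=="__main__":
    n=sys.argv[1]; s=get_state(); tp=s["tool_pos"]; g0=[tp[0],tp[1],tp[2]-.0505,0,0]
    for free in ([0,1],[0,1,2],[0,1,2,3,4]):
        g,q=held(n,g0,free); print(free,g,q); g0=g
    print("tcp",tp,"offset",g[:3]-tp)
    im=cv2.imread(f"pics/{n}.png")
    big=cv2.resize(im[170:400,220:430],None,fx=2.5,fy=2.5)
    for r,z in ((.022,.095),(.0155,.095),(.036,.006)):
        for p in circ(g,r,z): cv2.circle(big,tuple(int(v) for v in (p-[220,170]+.5)*2.5),1,(0,0,255),-1)
    cv2.imwrite(f"pics/{n}_fit.png",big)
E
python3 hand.py w3
```

```text
[0, 1] [ 0.4274 -0.0468  0.0176  0.      0.    ] 3.437244204065025
[0, 1, 2] [ 0.428  -0.047   0.0185  0.      0.    ] 3.4078836964204817
[0, 1, 2, 3, 4] [ 0.4237 -0.0565  0.0192 -0.0996  0.0507] 2.248753476704845
tcp [ 0.4276 -0.0483  0.0681] offset [-0.0039 -0.0081 -0.0489]
```

View pics/w3_fit.png

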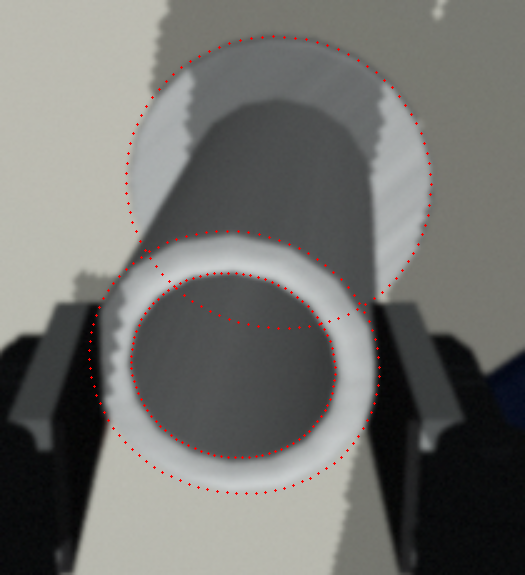

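The in-hand fit shows the sleeve tilted about 0.11 rad in the gripping plane: the pads caught it off-centre. I'll set it back down, release it, measure it and regrip it centred.

>>> carry_out(
  commands=[
    [[0,0,0],[0,0,-0.8],3.5],
    [[0,0,0],[0,0,-0.7],3.5],
    [[0,0,0],[0,0,-0.2],3.5],
    [[0,0,0],[0,0,0],3.5],
    [[0,0,0],[0,0,0],4.4],
    [[0,0,0],[0,0,0],5.0],
    [[0,0,0],[0,0,0],6.5],
    [[0,0,0],[0,0,0],8.5],
  ],
)

```text
time_s: 6.0
tool_pos: [0.4275, -0.0485, 0.0507]
eef_rot: [3.141, 0.0, -0.451]
force: [-0.1, -0.1, 0.5]
width: 0.0771
grip_force: 0.0
```

>>> carry_out(
  commands=[
    [[0,0,0],[0,0,0],8.5],
    [[0,0,0],[0,0,0],8.5],
    [[0,0,0],[0,0,0],8.5],
    [[0,0,0],[0,0,0],8.5],
  ],
)

```text
time_s: 6.4
tool_pos: [0.4277, -0.0484, 0.0509]
eef_rot: [-3.141, -0.0, -0.451]
force: [-0.1, 0.5, -0.7]
width: 0.0851
grip_force: 0.0
```

```bash
cat > flat.py <<'E'
from hand import *
n=sys.argv[1]; z0=float(sys.argv[2]); tilt=len(sys.argv)>3
save("wrist",n); s=get_state(); tp=s["tool_pos"]; print(tp,s["eef_rot"],s["width"],s["force"])
yaw=s["eef_rot"][2]; X=np.r_[np.cos(yaw),np.sin(yaw)]; Y=np.r_[np.sin(yaw),-np.cos(yaw)]
best=min((held(n,[tp[0]+a,tp[1]+b,z0,0,0],[0,1]) for a in(-.004,.004) for b in (-.004,.004)),key=lambda r:r[1])
print("upright",best)
g,q=held(n,best[0],[0,1,2,3,4]); print("free",g,q); w=np.r_[g[3],g[4]]; print("tilt about tool x,y",w@X,w@Y)
o=best[0][:2]-tp[:2]; print("offset",o,"along toolx,y",o@X,o@Y)
im=cv2.imread(f"pics/{n}.png"); h=best[0]
for r,z in ((.022,.095),(.0155,.095),(.036,.006)):
    for p in circ(h,r,z): cv2.circle(im,tuple(int(round(v)) for v in p),0,(0,0,255),-1)
cv2.imwrite(f"pics/{n}_fit.png",cv2.resize(im[140:420,180:460],None,fx=2,fy=2))
E
python3 flat.py w4 0
```

```text
[ 0.4276 -0.0485  0.0509] [-3.1415 -0.0001 -0.4508] 0.08463354136299238 [ 0.2755 -0.6598  0.3167]
upright (array([ 0.4233, -0.0571,  0.    ,  0.    ,  0.    ]), np.float64(2.0093514168911115))
free [ 0.4218 -0.0559 -0.0005  0.0115  0.0135] 1.9485445000727488
tilt about tool x,y 0.004521448110237989 -0.017131405288731204
offset [-0.0043 -0.0087] along toolx,y -9.057546669400005e-05 0.009667354861022747
```

View pics/w4_fit.png

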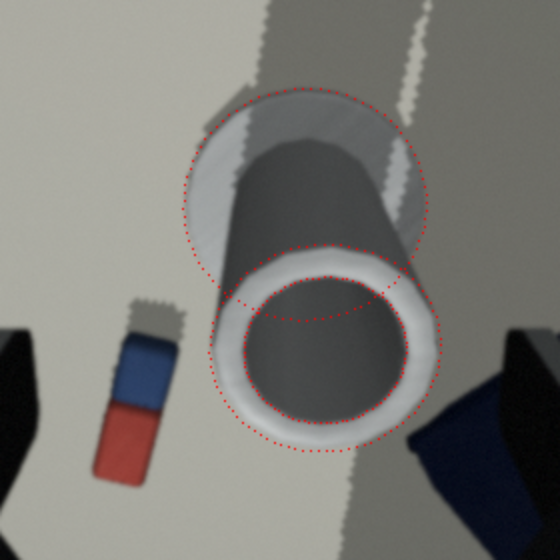

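The sleeve stands flat again at (0.4233, -0.0571), but the fit puts it about 10 mm off the finger centre line along tool y. I'll check that against the pads in the picture before moving.

Run:
```python
from m import *
tp=get_state()["tool_pos"]; yaw=-.4508; Y=np.r_[np.sin(yaw),-np.cos(yaw),0]
im=cv2.imread("pics/w4.png",0)
for b in (.0,.013,.019,.032):
    print(b,[proj("wrist",tp+k*Y*.0425+[0,0,b]).round(1) for k in (-1,0,1)])
for v in (310,320,335,345): 
    r=im[v].astype(int); print(v,"left edge",[u for u in range(150,260) if abs(r[u+1]-r[u-1])>40],"right",[u for u in range(390,480) if abs(r[u+1]-r[u-1])>25])
```

```text
0.0 [array([229. , 272.3]), array([316.2, 272.5]), array([403.4, 272.5])]
0.013 [array([223.2, 282.9]), array([316.4, 283.2]), array([409.5, 283.2])]
0.019 [array([220.3, 288.4]), array([316.4, 288.6]), array([412.6, 288.6])]
0.032 [array([213.2, 301.4]), array([316.6, 301.7]), array([420. , 301.6])]
310 left edge [168, 169, 170, 195, 196, 197, 240, 241, 242] right [396, 397, 431, 432, 433]
320 left edge [153, 154, 155, 156, 196, 197, 198, 238, 239] right [397, 430, 431, 432]
335 left edge [197, 198, 199, 234, 235, 236] right [392, 393, 413, 414, 415, 461]
345 left edge [198, 199, 200, 232, 233] right [399, 400, 401, 402]
```

>>> carry_out(
  commands=[
    [[0,0,0],[-0.22,-0.45,0],8.5],
    [[0,0,0],[-0.22,-0.45,0],8.5],
    [[0,0,0],[0,0,0],6],
    [[0,0,0],[0,0,0],5],
    [[0,0,0],[0,0,0],5],
    [[0,0,0],[0,0,0],5],
    [[0,0,0],[0,0,0],5],
    [[0,0,0],[0,0,0],5],
  ],
)

```text
time_s: 7.25
tool_pos: [0.4232, -0.0574, 0.0509]
eef_rot: [3.142, -0.0, -0.451]
force: [-0.5, 0.7, -0.4]
width: 0.0501
grip_force: 0.0
```

```bash
python3 flat.py w5 0
```

```text
[ 0.4232 -0.0574  0.0509] [ 3.1416 -0.     -0.4507] 0.049785178330740414 [-0.0872  0.2231  0.8829]
upright (array([ 0.4233, -0.0572,  0.    ,  0.    ,  0.    ]), np.float64(1.2487058997941036))
free [ 0.4237 -0.0573 -0.0017 -0.0069 -0.0159] 1.1292623723135957
tilt about tool x,y 0.0006929548299691747 0.017312148917364524
offset [0.0001 0.0002] along toolx,y -2.8198460928404053e-05 -0.0002609068826931847
```

Centred. Close step by step, then lift a little.

>>> carry_out(
  commands=[
    [[0,0,0],[0,0,0],4.6],
    [[0,0,0],[0,0,0],4.4],
    [[0,0,0],[0,0,0],4.2],
    [[0,0,0],[0,0,0],3.8],
    [[0,0,0],[0,0,0],3.5],
    [[0,0,0],[0,0,0],3.5],
    [[0,0,0],[0,0,0.5],3.5],
    [[0,0,0],[0,0,1.5],3.5],
  ],
)

```text
time_s: 8.1
tool_pos: [0.422, -0.0576, 0.0701]
eef_rot: [3.14, 0.002, -0.451]
force: [-0.0, 0.8, -0.6]
width: 0.0401
grip_force: 60.6
```

>>> carry_out(
  commands=[
    [[0,0,0],[0,0,0],3.5],
    [[0,0,0],[0,0,0],3.5],
  ],
)

```text
time_s: 8.3
tool_pos: [0.4233, -0.0573, 0.0709]
eef_rot: [-3.141, -0.0, -0.451]
force: [0.2, 0.1, -0.5]
width: 0.0396
grip_force: 60.6
```

```bash
python3 flat.py w6 0.020
```

```text
[ 0.4229 -0.0574  0.0705] [-3.1414  0.0003 -0.451 ] 0.03969146632440417 [-0.05   -0.295  -1.0267]
upright (array([ 0.4239, -0.0566,  0.02  ,  0.    ,  0.    ]), np.float64(1.3581755928870716))
free [ 0.4237 -0.0568  0.0186 -0.0058 -0.0045] 1.2363239563662254
tilt about tool x,y -0.0032496703564005983 0.006597776124817106
offset [0.001  0.0007] along toolx,y 0.0005578520441955426 -0.0011019982699029358
```

The sleeve is now upright in the hand with less than 0.01 rad of tilt. I'll carry it to just short of the stub, with the stub ahead of it in the camera.

>>> carry_out(
  commands=[
    [[0,0,0],[0,0,4],3.5],
    [[0,0,0],[0,1.5,4],3.5],
    [[0,0,0],[0.2,4,2],3.5],
    [[0,0,0],[0.2,4.5,0],3.5],
    [[0,0,0],[0.2,4.5,0],3.5],
    [[0,0,0],[0.2,4.5,0],3.5],
    [[0,0,0],[0.2,4.5,0],3.5],
    [[0,0,0],[0.2,4.5,0],3.5],
  ],
)

```text
time_s: 9.15
tool_pos: [0.4346, 0.2243, 0.1702]
eef_rot: [3.141, 0.0, -0.451]
force: [1.0, -0.1, -0.8]
width: 0.0398
grip_force: 61.1
```

>>> carry_out(
  commands=[
    [[0,0,0],[0,4,0],3.5],
    [[0,0,0],[0,3,0],3.5],
    [[0,0,0],[0,1.5,0],3.5],
    [[0,0,0],[0,0,0],3.5],
    [[0,0,0],[0,0,0],3.5],
    [[0,0,0],[0,0,0],3.5],
  ],
)

```text
time_s: 9.75
tool_pos: [0.435, 0.3064, 0.1707]
eef_rot: [3.141, 0.0, -0.452]
force: [-0.7, -0.2, -1.3]
width: 0.0395
grip_force: 61.1
```

```bash
python3 flat.py w7 0.12
python3 - <<'E'
from m import *
print(proj("wrist",[.4985,.2781,.074]),proj("wrist",[.4985,.2781,.01]))
E
```

```text
[0.4352 0.3064 0.1709] [ 3.1414  0.0001 -0.4518] 0.039286585523373274 [-0.385   0.8118 -0.6092]
upright (array([0.4359, 0.3071, 0.12  , 0.    , 0.    ]), np.float64(1.1508254347403444))
free [ 0.4353  0.3069  0.1184 -0.0071 -0.0015] 0.989500397123118
tilt about tool x,y -0.005693721580357571 0.004468834337018979
offset [0.0007 0.0007] along toolx,y 0.00029785690248789105 -0.0009683255262557399
[312.4644 122.0068] [312.7454 121.0401]
```

View pics/w7.png

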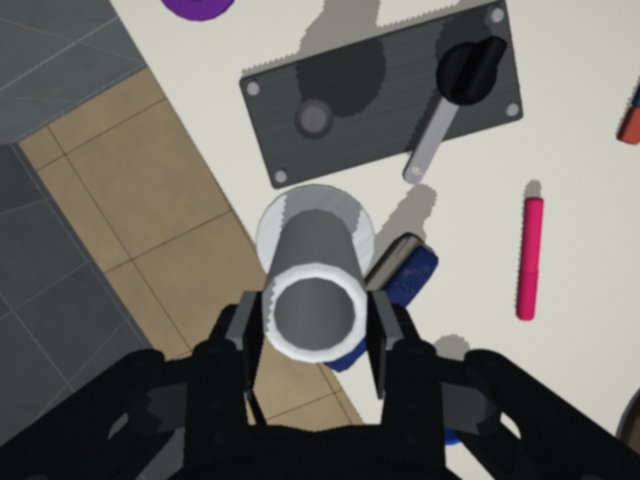

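The stub shows at (314,118), with the screws at (253,89), (281,177), (513,110) and (497,15). The clamp finger points down-left, clear of the path.

```bash
cat > st.py <<'E'
from m import *
im=cv2.imread("pics/w7.png")[:,:,::-1].copy()
S=[refine(im,p,7) for p in [(253,89),(281,177),(513,110),(497,15)]]; print(np.array(S))
W=np.array([ray_at("wrist",p,.011) for p in S])[:,:2]
print("sides",[np.linalg.norm(W[i]-W[(i+1)%4]) for i in range(4)])
c=W.mean(0); d=(W[0]+W[1]-W[2]-W[3]); d/=np.linalg.norm(d); print("centre",c,"ang",np.arctan2(d[1],d[0]),"stub",c+.06*d,"knob",c-.06*d)
g=cv2.cvtColor(im,cv2.COLOR_RGB2GRAY); cr=cv2.resize(cv2.GaussianBlur(g[90:146,285:341],(0,0),.8),None,fx=6,fy=6,interpolation=cv2.INTER_CUBIC)
for p in cv2.HoughCircles(cr,cv2.HOUGH_GRADIENT_ALT,1.5,5,param1=40,param2=.5,minRadius=35,maxRadius=140)[0]:
    uv=(p[:2]+.5)/6-.5+[285,90]; print("circle",uv,p[2]/6,"top",ray_at("wrist",uv,.074)[:2],"shoulder",ray_at("wrist",uv,.062)[:2])
cv2.imwrite("pics/c7.png",cr)
E
python3 st.py
```

```text
[[252.6806  88.4051]
 [280.2584 176.4489]
 [512.2233 109.7368]
 [497.0915  15.0016]]
sides [np.float64(0.07427425194385352), np.float64(0.20060009744273608), np.float64(0.07435283999057335), np.float64(0.20061330202239652)]
centre [0.4893 0.2179] ang 1.4030146345420251 stub [0.4994 0.277 ] knob [0.4793 0.1587]Traceback (most recent call last):
  File "st.py", line 8, in <module>
    for p in cv2.HoughCircles(cr,cv2.HOUGH_GRADIENT_ALT,1.5,5,param1=40,param2=.5,minRadius=35,maxRadius=140)[0]:
             ~~~~~~~~~~~~~~~~~~~~~~~~~~~~~~~~~~~~~~~~~~~~~~~~~~~~~~~~~~~~~~~~~~~~~~~~~~~~~~~~~~~~~~~~~~~~~~~~^^^
TypeError: 'NoneType' object is not subscriptable
```

I've used all ten views, so from here I work by numbers only. The screw rectangle now closes to 0.1 mm. I'll cross-check the stub's top face.

```bash
cat > st2.py <<'E'
from m import *
g=cv2.imread("pics/w7.png",0).astype(float); g=cv2.GaussianBlur(g,(0,0),.8)
t=np.linspace(0,2*np.pi,90,endpoint=False)
def ring(uv,r): return cv2.remap(g.astype(np.float32),np.float32([uv[0]+r*np.cos(t)]),np.float32([uv[1]+r*np.sin(t)]),cv2.INTER_LINEAR)[0]
res=[]
for r in np.arange(8,26,.5):
    best=max(((ring((u,v),r-1)-ring((u,v),r+1)).mean(),u,v) for u in np.arange(306,322,.5) for v in np.arange(110,127,.5))
    res.append((best,r))
for (s,u,v),r in sorted(res,reverse=True)[:6]: print(round(s,1),u,v,r,"top",ray_at("wrist",(u,v),.074)[:2],"sh",ray_at("wrist",(u,v),.062)[:2])
for z,R in ((.074,.0085),(.062,.014)):
    a=proj("wrist",[.4994,.277,z]); print(z,a,"r px",np.linalg.norm(proj("wrist",[.4994+R,.277,z])-a))
E
python3 st2.py
```

```text
15.2 313.0 119.0 12.5 top [0.5001 0.2769] sh [0.5001 0.277 ]
14.8 313.0 119.0 13.0 top [0.5001 0.2769] sh [0.5001 0.277 ]
14.4 313.0 119.5 12.0 top [0.4998 0.2771] sh [0.4998 0.2771]
13.4 313.5 118.5 13.5 top [0.5002 0.2765] sh [0.5002 0.2765]
12.6 313.0 119.5 11.5 top [0.4998 0.2771] sh [0.4998 0.2771]
11.7 313.5 118.0 14.0 top [0.5005 0.2763] sh [0.5005 0.2764]
0.074 [313.3556 120.0219] r px 13.116311354213106
0.062 [313.3809 119.89  ] r px 20.793510182235114
```

>>> carry_out(
  commands=[
    [[0,0,0],[2.5,-1.2,0],3.5],
    [[0,0,0],[2.5,-1.2,0],3.5],
    [[0,0,0],[1.4,-0.6,0],3.5],
    [[0,0,0],[0,0,-2],3.5],
    [[0,0,0],[0,0,-1],3.5],
    [[0,0,0],[0,0,0],3.5],
    [[0,0,0],[0,0,0],3.5],
    [[0,0,0],[0,0,0],3.5],
  ],
)

```text
time_s: 10.6
tool_pos: [0.4994, 0.278, 0.1418]
eef_rot: [-3.14, -0.001, -0.45]
force: [0.5, 0.4, -1.9]
width: 0.0396
grip_force: 61.1
```

```bash
python3 flat.py w8 0.09
python3 - <<'E'
from m import *
s=get_state(); print(s["tool_pos"],s["force"],s["wrist_torque"])
# screws predicted from centre .4897,.2179 vs seen
im=cv2.imread("pics/w8.png")[:,:,::-1].copy()
d=np.r_[.167,.986]; e=np.r_[.986,-.167]; c=np.r_[.4895,.2179]
for a,b in ((1,1),(1,-1),(-1,-1),(-1,1)):
    P=np.r_[c+a*.1003*d+b*.0372*e,.011]; p=proj("wrist",P)
    if 12<p[0]<628 and 12<p[1]<468:
        q=refine(im,p,8); print(p,q,ray_at("wrist",q,.011)[:2]-P[:2])
E
```

```text
[0.4994 0.278  0.1418] [-3.1404 -0.0005 -0.4503] 0.03940411123535054 [ 0.8301  0.3494 -1.8537]
upright (array([0.4995, 0.2791, 0.09  , 0.    , 0.    ]), np.float64(1.6100847243486083))
free [0.4991 0.2791 0.0902 0.0007 0.0068] 1.6038755877357376
tilt about tool x,y -0.0023083878723608037 -0.006491426917066342
offset [0.0002 0.001 ] along toolx,y -0.0003051729886254372 -0.0010154636142127738
[0.4994 0.278  0.1418] [ 0.8301  0.3494 -1.8537] [ 0.0578 -0.0371  0.0005]
[254.0225 180.0784] [254.4386 180.8086] [-0.0006 -0.    ]
[282.4002 265.6545] [287.443  271.7195] [-0.0067 -0.0013]
[521.0635 200.4944] [521.401 201.043] [-0.0006 -0.0001]
[507.2841 107.3351] [507.499  108.1443] [-0.0006  0.    ]
```

The screws agree to 0.6 mm and the sleeve is 2 mm too far in +y. I'll correct that and descend gently.

>>> carry_out(
  commands=[
    [[0,0,0],[0,-0.2,0],3.5],
    [[0,0,0],[0,0,-0.6],3.5],
    [[0,0,0],[0,0,-0.6],3.5],
    [[0,0,0],[0,0,-0.5],3.5],
    [[0,0,0],[0,0,-0.4],3.5],
    [[0,0,0],[0,0,-0.3],3.5],
    [[0,0,0],[0,0,0],3.5],
  ],
)

```text
time_s: 11.35
tool_pos: [0.499, 0.2754, 0.1163]
eef_rot: [3.141, 0.0, -0.451]
force: [-0.2, -0.1, -1.7]
width: 0.0397
grip_force: 61.1
```

```bash
python3 -c "
from h import *
s=get_state();print(s['tool_pos'],s['eef_rot'],s['force'],s['wrist_torque'])"
```

```text
[0.49898305 0.27535153 0.11626456] [ 3.14065795e+00  3.36310760e-04 -4.50816126e-01] [-0.24708275 -0.1347535  -1.74012753] [ 0.01444591  0.00321795 -0.00467016]
```

>>> carry_out(
  commands=[
    [[0,0,0],[0,0,-0.3],3.5],
    [[0,0,0],[0,0,-0.3],3.5],
    [[0,0,0],[0,0,-0.3],3.5],
    [[0,0,0],[0,0,-0.3],3.5],
    [[0,0,0],[0,0,0],3.5],
  ],
)

```text
time_s: 11.85
tool_pos: [0.499, 0.2753, 0.1044]
eef_rot: [3.141, 0.0, -0.451]
force: [0.9, -1.0, -1.9]
width: 0.0395
grip_force: 61.1
```

```bash
python3 -c "
from h import *
s=get_state();print(s['tool_pos'],s['eef_rot'],s['force'],s['wrist_torque'])"
```

```text
[0.49896985 0.27531908 0.10439274] [ 3.14087998e+00  2.78947315e-04 -4.50899268e-01] [ 0.90439928 -1.0252718  -1.93093715] [-0.0333475  -0.02208012 -0.00183575]
```

>>> carry_out(
  commands=[
    [[0,0,0],[0,0,-0.6],3.5],
    [[0,0,0],[0,0,-0.6],3.5],
    [[0,0,0],[0,0,-0.6],3.5],
    [[0,0,0],[0,0,-0.6],3.5],
    [[0,0,0],[0,0,-0.6],3.5],
    [[0,0,0],[0,0,-0.6],3.5],
    [[0,0,0],[0,0,0],3.5],
  ],
)

```text
time_s: 12.55
tool_pos: [0.4988, 0.2752, 0.0678]
eef_rot: [3.14, 0.001, -0.451]
force: [-0.2, 0.1, -1.1]
width: 0.0396
grip_force: 61.1
```

```bash
python3 -c "
from h import *
s=get_state();print(s['tool_pos'],s['eef_rot'],s['force'],s['wrist_torque'])"
```

```text
[0.49876708 0.27517099 0.06782002] [ 3.14022728e+00  5.78560142e-04 -4.50966268e-01] [-0.15548522  0.07567704 -1.07285248] [-0.00560964 -0.03463771  0.00294965]
```

Still free. Now fine steps to find the plate.

>>> carry_out(
  commands=[
    [[0,0,0],[0,0,-0.2],3.5],
    [[0,0,0],[0,0,-0.2],3.5],
    [[0,0,0],[0,0,-0.1],3.5],
    [[0,0,0],[0,0,0],3.5],
  ],
)

```text
time_s: 12.95
tool_pos: [0.4992, 0.2755, 0.0639]
eef_rot: [3.142, 0.0, -0.451]
force: [0.2, -0.3, -1.3]
width: 0.0397
grip_force: 61.1
```

>>> carry_out(
  commands=[
    [[0,0,0],[0,0,-0.1],3.5],
    [[0,0,0],[0,0,0],3.5],
  ],
)

```text
time_s: 13.15
tool_pos: [0.4992, 0.2755, 0.0629]
eef_rot: [-3.142, 0.0, -0.451]
force: [0.0, 1.1, -1.6]
width: 0.0394
grip_force: 61.1
```

>>> carry_out(
  commands=[
    [[0,0,0],[0,0,-0.1],3.5],
    [[0,0,0],[0,0,0],3.5],
  ],
)

```text
time_s: 13.35
tool_pos: [0.4991, 0.2755, 0.0618]
eef_rot: [3.142, 0.0, -0.451]
force: [0.0, -0.4, -0.9]
width: 0.0396
grip_force: 61.1
```

>>> carry_out(
  commands=[
    [[0,0,0],[0,0,-0.1],3.5],
    [[0,0,0],[0,0,0],3.5],
  ],
)

```text
time_s: 13.55
tool_pos: [0.4994, 0.2754, 0.0617]
eef_rot: [-3.141, -0.001, -0.45]
force: [-2.0, -1.8, 5.6]
width: 0.0396
grip_force: 62.0
```

>>> carry_out(
  commands=[
    [[0,0,0],[0,0,-0.1],3.5],
    [[0,0,0],[0,0,0],3.5],
  ],
)

```text
time_s: 13.75
tool_pos: [0.4996, 0.2754, 0.0616]
eef_rot: [-3.141, -0.001, -0.45]
force: [-4.3, -2.9, 13.2]
width: 0.0395
grip_force: 63.0
```

The plate was met at the expected height, with 13 N rising. Ease off and release.

>>> carry_out(
  commands=[
    [[0,0,0],[0,0,0.1],3.5],
    [[0,0,0],[0,0,0],4.4],
    [[0,0,0],[0,0,0],5.2],
    [[0,0,0],[0,0,0],7],
    [[0,0,0],[0,0,0],7],
    [[0,0,0],[0,0,0],7],
  ],
)

```text
time_s: 14.35
tool_pos: [0.4992, 0.2756, 0.0607]
eef_rot: [3.141, 0.0, -0.451]
force: [-0.1, -0.7, 0.1]
width: 0.0699
grip_force: 0.0
```

```bash
python3 flat.py w9 0.01
```

```text
[0.4992 0.2756 0.0608] [ 3.1415  0.     -0.4508] 0.06979291386071895 [-0.2565 -1.2399  0.8158]
upright (array([0.4995, 0.2763, 0.01  , 0.    , 0.    ]), np.float64(1.2887656457613161))
free [ 0.4989  0.2764  0.0077 -0.0033 -0.0077] 1.1395703444620984
tilt about tool x,y 0.0004210968671784933 0.008342317779294959
offset [0.0003 0.0007] along toolx,y -7.082312763633825e-05 -0.0007482971884323965
```

Seated: measured at (0.4995, 0.2763), upright, z ≈ 0.01. Raise, and work out the knob bar angle from w7.

>>> carry_out(
  commands=[
    [[0,0,0],[0,0,1.5],7],
    [[0,0,0],[0,0,3.5],7],
    [[0,0,0],[0,0,4.5],7],
    [[0,0,0],[0,0,4],7],
    [[0,0,-0.14],[-0.5,-3,0],6],
    [[0,0,-0.14],[-0.5,-3,0],5],
    [[0,0,-0.14],[-0.5,-3,0],4],
    [[0,0,0],[0,0,0],4],
  ],
)

```text
time_s: 15.2
tool_pos: [0.4833, 0.1829, 0.1963]
eef_rot: [-3.141, 0.0, -0.877]
force: [0.1, -0.2, 0.4]
width: 0.0401
grip_force: 0.0
```

Run:
```python
from m import *
s=get_state(); print(s["tool_pos"],s["eef_rot"],s["q"])
im=save("wrist","w10")
k=np.r_[.4791,.1587]
for n in ("clamp_finger","finger_tip","clamp_knob"):
  for r in trace("wrist",n):
    if r["p"]<.3: continue
    m=r["mask"]; v,u=np.nonzero(m); 
    z=.029
    P=np.array([ray_at("wrist",(a,b),z)[:2] for a,b in zip(u[::5],v[::5])])-k; R=np.hypot(*P.T); sel=(R>.03)&(R<.095)
    a=np.arctan2(P[sel,1],P[sel,0]); print(n,round(r["p"],2),m.sum(),cv2.boundingRect(m.astype(np.uint8)),sel.sum(),"ang median",np.median(a) if sel.any() else 0,"Rmax",np.percentile(R,98))
# own: steel finger brightness on circle of radius .06 and .045 about the axis at z=.029
g=cv2.GaussianBlur(cv2.cvtColor(im,cv2.COLOR_RGB2GRAY),(3,3),0)
for R in (.035,.05,.065,.075):
  A=np.arange(1.7,2.9,.02); val=[g[int(round(p[1])),int(round(p[0]))] if 0<=p[0]<639 and 0<=p[1]<479 else -1 for p in (proj("wrist",np.r_[k+R*np.r_[np.cos(a),np.sin(a)],.029]) for a in A)]
  print(R,*val)
```

```text
[0.4833 0.1829 0.1963] [-3.1414  0.0002 -0.8771] [ 0.742   0.0944 -0.327  -0.0002 -1.1491 -0.0482]
clamp_finger 0.97 3279 (311, 158, 52, 122) 206 ang median 2.2299079739666885 Rmax 0.08510192490683845
finger_tip 0.72 3409 (309, 157, 54, 123) 211 ang median 2.226863440335519 Rmax 0.08526005666121104
clamp_knob 0.74 2277 (310, 157, 53, 61) 5 ang median 2.22918132924571 Rmax 0.028623503608148013
0.035 58 58 58 58 58 56 56 53 47 41 42 41 52 52 73 95 110 110 119 123 125 125 126 125 124 124 124 123 124 125 125 126 125 121 110 110 91 72 60 61 57 56 56 56 57 57 58 58 58 57 57 57 57 57 57 57 57 57 57 57
0.05 59 59 58 57 57 57 57 57 57 57 57 57 56 53 48 42 37 40 73 95 112 121 123 124 125 126 126 125 125 125 127 127 126 130 141 159 173 180 181 181 181 181 182 182 182 182 181 181 181 181 181 182 182 182 181 181 181 181 181 181
0.065 57 57 57 57 57 56 58 58 58 58 58 56 57 57 57 57 56 64 78 133 136 119 111 120 124 125 125 126 126 126 127 127 134 152 169 181 181 181 181 181 181 182 181 181 181 181 180 181 181 181 181 181 181 181 181 181 181 181 181 181
0.075 57 57 57 57 58 58 58 56 56 57 57 57 60 88 140 171 180 181 181 181 178 168 123 115 121 126 126 127 127 127 128 127 133 168 178 182 181 181 181 182 181 181 181 182 182 181 181 181 181 181 181 181 181 182 182 181 181 181 182 182
```

```bash
cat > kn.py <<'E'
from m import *
im=cv2.imread("pics/w10.png"); g=cv2.GaussianBlur(cv2.cvtColor(im,cv2.COLOR_BGR2GRAY),(3,3),0)
k=np.r_[.4791,.1587]; c0=proj("wrist",np.r_[k,.05]); print("c0",c0)
m=(g<36).astype(np.uint8)
n,L,S,C=cv2.connectedComponentsWithStats(m); i=[j for j in range(1,n) if S[j][4]>600]; print([(S[j].tolist(),C[j].round(1).tolist()) for j in i])
i=min(i,key=lambda j:np.hypot(*(C[j]-c0))); M=(L==i).astype(np.uint8)
M=cv2.resize(M,None,fx=3,fy=3,interpolation=cv2.INTER_NEAREST)
t=np.linspace(0,2*np.pi,50)
def model(p):
    x=p[:2]; a=p[2]; m=np.zeros_like(M); d=np.r_[np.cos(a),np.sin(a)]; e=np.r_[-d[1],d[0]]
    P=[np.array([proj("wrist",np.r_[x+.023*np.r_[np.cos(b),np.sin(b)],z]) for b in t for z in (.03,.038)]),
       np.array([proj("wrist",np.r_[x+s*.022*d+q*.007*e,z]) for s in(-1,1) for q in(-1,1) for z in(.038,.07)])]
    for q in P: cv2.fillConvexPoly(m,np.int32(cv2.convexHull(np.float32(q))*3+1),1)
    return m
f=lambda p:-(lambda s:(s&M).sum()/(s|M).sum())(model(p))
for a0 in (2.1,2.27,2.45):
    r=minimize(f,[*k,a0],method="Nelder-Mead",options=dict(initial_simplex=np.array([*k,a0])+np.array([[0,0,0],[.004,0,0],[0,.004,0],[0,0,.15]]),xatol=1e-4,fatol=1e-4)); print(r.x,r.fun)
E
python3 kn.py
```

```text
c0 [341.2968 186.0257]
[([605, 48, 35, 80, 1461], [627.8, 92.0]), ([310, 144, 53, 73, 2479], [336.1, 182.5]), ([45, 159, 80, 74, 3244], [91.8, 192.6]), ([25, 198, 40, 39, 1227], [44.5, 216.7]), ([0, 292, 640, 188, 58986], [319.5, 419.5])]
[0.4825 0.1605 2.3737] -0.9283249956874245
[0.4823 0.1603 2.2476] -0.9270595335603742
[0.4825 0.1605 2.3341] -0.9287070602451234
```

Run:
```python
from m import *
im=cv2.imread("pics/w10.png")[:,:,::-1].copy()
d=np.r_[.167,.986]; e=np.r_[.986,-.167]; c=np.r_[.4891,.2178]
for a,b in ((1,1),(1,-1),(-1,-1),(-1,1)):
    P=np.r_[c+a*.1003*d+b*.0372*e,.011]; p=proj("wrist",P)
    if 12<p[0]<628 and 12<p[1]<468:
        q=refine(im,p,9); g=cv2.cvtColor(im,cv2.COLOR_RGB2GRAY)[int(q[1]),int(q[0])]; print(p,q,g,ray_at("wrist",q,.011)[:2]-P[:2])
```

```text
[186.8827 255.852 ] [181.4592 260.8124] 103 [0.0011 0.0077]
[239.0709 308.7942] [240.2141 306.6213] 60 [ 0.0006 -0.0027]
[397.9875 181.6907] [403.2195 183.0869] 55 [-0.0046 -0.0022]
[347.3354 117.4174] [347.8495 115.5226] 84 [ 0.0007 -0.0015]
```

Run:
```python
import re
s=open("kn.py").read()
for th in (14,18,22,26,30): 
    print("TH",th)
    try: exec(s.replace("g<36",f"g<{th}").replace("(2.1,2.27,2.45)","(2.2,)"))
    except Exception as ex: print(ex)
print(g[140:225:5,300:372:4])
p=[347,117]; q=[398,182]
for u,v in (p,q): print(g[v-10:v+11:2,u-10:u+11:2])
```

```text
TH 14
c0 [341.2968 186.0257]
[([312, 158, 49, 56, 1063], [333.6, 179.2]), ([244, 294, 17, 91, 799], [253.7, 335.2]), ([365, 294, 20, 92, 1027], [374.4, 339.0]), ([0, 324, 640, 156, 48535], [316.2, 426.6])]
[0.4806 0.1613 2.0539] -0.42874428609841353
TH 18
c0 [341.2968 186.0257]
[([312, 158, 49, 58, 2065], [336.1, 184.0]), ([243, 293, 19, 96, 874], [253.5, 335.6]), ([0, 293, 640, 187, 52213], [317.7, 423.4])]
[0.4806 0.161  2.2055] -0.831208909164095
TH 22
c0 [341.2968 186.0257]
[([606, 49, 34, 72, 1202], [628.0, 90.4]), ([311, 157, 51, 59, 2151], [336.2, 184.1]), ([64, 182, 59, 29, 849], [93.8, 195.7]), ([27, 200, 35, 29, 605], [44.2, 214.0]), ([243, 293, 19, 97, 958], [253.4, 336.3]), ([0, 293, 640, 187, 53484], [318.0, 423.0])]
[0.4811 0.1604 2.1806] -0.8661744966442954
TH 26
c0 [341.2968 186.0257]
[([605, 49, 35, 78, 1396], [628.0, 91.8]), ([311, 157, 51, 59, 2218], [336.2, 184.1]), ([49, 173, 75, 48, 2078], [90.6, 193.5]), ([26, 199, 37, 36, 979], [45.4, 217.5]), ([243, 293, 19, 99, 1008], [253.3, 337.0]), ([0, 293, 640, 187, 55542], [321.0, 422.4])]
[0.4811 0.1604 2.168 ] -0.890
[... 1958 characters left out ...]
102 120 123 123 111  78  59  58  56  52]
 [ 63  87 110 117 114  93  66  58  59  58  56]
 [ 57  67  81  87  80  67  59  59  59  59  59]
 [ 56  58  61  61  59  58  59  59  59  58  58]]
[[ 57  56  57  56  52  50  65 108 156 177 181]
 [ 56  56  56  53  52  51  50  74 122 165 181]
 [ 55  52  55  56  55  55  52  53  88 154 179]
 [ 53  60  81  93  89  72  57  51  64 133 176]
 [ 59  82 109 117 115  99  68  55  53  94 162]
 [ 67  97 118 121 121 111  76  57  54  80 153]
 [ 67  98 119 123 122 110  73  56  61 105 166]
 [ 62  85 111 120 115  90  62  62  92 148 178]
 [ 57  66  80  86  78  64  71 109 151 176 181]
 [ 57  58  59  58  59  73 119 164 178 181 181]
 [ 57  56  56  60  87 131 167 180 181 181 181]]
```

The w10 picture was taken while the arm was still settling, so both the screws and the knob are shifted by about 4 px. I'll move over the knob, settle and measure again.

>>> carry_out(
  commands=[
    [[0,0,0],[-0.5,-2.6,-2],4],
    [[0,0,0],[0,0,-2],4],
    [[0,0,0],[0,0,0],4],
    [[0,0,0],[0,0,0],4],
    [[0,0,0],[0,0,0],4],
    [[0,0,0],[0,0,0],4],
  ],
)

```text
time_s: 16.0
tool_pos: [0.4799, 0.1604, 0.1568]
eef_rot: [-3.14, -0.0, -0.87]
force: [-0.1, -0.2, -0.1]
width: 0.0398
grip_force: 0.0
```

```bash
python3 - <<'E'
from m import *
im=save("wrist","w11"); s=get_state(); print(s["tool_pos"],s["eef_rot"],s["qvel"])
d=np.r_[.167,.986]; e=np.r_[.986,-.167]; c=np.r_[.4891,.2178]
for a,b in ((-1,-1),(-1,1),(1,-1)):
    P=np.r_[c+a*.1003*d+b*.0372*e,.011]; p=proj("wrist",P); q=p
    for _ in range(3): q=refine(im,q,6)
    print(p,q,ray_at("wrist",q,.011)[:2]-P[:2])
E
sed 's/w10/w11/;s/g<36/g<28/;s/(2.1,2.27,2.45)/(2.2,2.3)/' kn.py > kn2.py; python3 kn2.py
```

```text
[0.4797 0.1602 0.1566] [-3.1404 -0.0001 -0.8702] [-0.0024 -0.002  -0.0099 -0.0013  0.0028 -0.0008]
[382.2988 208.7246] [382.3498 209.156 ] [-0.0003  0.0002]
[325.5058 139.0182] [325.7029 139.5713] [-0.0004  0.0002]
[211.2686 344.0268] [201.3672 332.9799] [ 0.0139 -0.0035]
c0 [317.0647 217.1404]
[([615, 85, 25, 56, 714], [631.4, 114.6]), ([289, 182, 57, 68, 2806], [316.8, 212.4]), ([0, 194, 88, 67, 3562], [44.1, 223.2]), ([243, 291, 20, 101, 1071], [253.4, 335.9]), ([0, 293, 640, 187, 56360], [322.2, 422.5])]
[0.4803 0.1576 2.2742] -0.9070761494252874
[0.4804 0.1582 2.325 ] -0.9058384469085298
```

Now it is consistent. The knob axis is at about (0.479, 0.158) and the bar at 2.27 rad, which matches yaw -0.87. Descend and grip.

>>> carry_out(
  commands=[
    [[0,0,0],[-0.08,-0.2,-3],4],
    [[0,0,0],[0,0,-4],4],
    [[0,0,0],[0,0,-3],4],
    [[0,0,0],[0,0,-1.4],4],
    [[0,0,0],[0,0,0],3],
    [[0,0,0],[0,0,0],2.4],
    [[0,0,0],[0,0,0],2.4],
  ],
)

```text
time_s: 16.75
tool_pos: [0.4793, 0.1583, 0.0432]
eef_rot: [-3.139, -0.0, -0.87]
force: [0.4, 0.1, -0.0]
width: 0.0238
grip_force: 0.0
```

>>> carry_out(
  commands=[
    [[0,0,0],[0,0,0],1.8],
    [[0,0,0],[0,0,0],1.5],
    [[0,0,0],[0,0,0],1.3],
    [[0,0,0],[0,0,0],1],
    [[0,0,0],[0,0,0],0.8],
    [[0,0,0],[0,0,0],0.8],
  ],
)

```text
time_s: 17.35
tool_pos: [0.4784, 0.1575, 0.0419]
eef_rot: [3.142, 0.0, -0.871]
force: [0.9, -0.2, 0.8]
width: 0.0079
grip_force: 0.0
```

```bash
cat > s.py <<'E'
from h import *
np.set_printoptions(precision=4,suppress=True)
s=get_state()
for k in ('time_s','tool_pos','eef_rot','force','wrist_torque','width','grip_force'): print(k,s[k])
E
python3 s.py
```

```text
time_s 17.35
tool_pos [0.4784 0.1575 0.0419]
eef_rot [ 3.1416  0.     -0.8708]
force [ 0.8537 -0.1798  0.7846]
wrist_torque [ 0.0096 -0.0307  0.0166]
width 0.007885194853408556
grip_force 0.0
```

>>> carry_out(
  commands=[
    [[0,0,0],[0,0,0],0.4],
    [[0,0,0],[0,0,0],0.2],
    [[0,0,0],[0,0,0],0],
  ],
)

```text
time_s: 17.65
tool_pos: [0.4784, 0.1575, 0.0419]
eef_rot: [3.141, -0.0, -0.871]
force: [-0.9, -0.0, 0.5]
width: -0.0001
grip_force: 0.0
```

```bash
python3 s.py
```

```text
time_s 17.65
tool_pos [0.4784 0.1575 0.0419]
eef_rot [ 3.1415 -0.     -0.8708]
force [-0.9432 -0.0467  0.4645]
wrist_torque [0.0373 0.0037 0.0328]
width -0.00011427632500928567
grip_force 0.0
```

The fingers closed fully on nothing. I'll check with a picture, read numerically.

Run:
```python
from m import *
im=save("wrist","w12"); tp=get_state()["tool_pos"]; g=cv2.cvtColor(im,cv2.COLOR_RGB2GRAY)
for b in (0,.019,.028): print("axis pt z",tp[2]+b,proj("wrist",tp+[0,0,b]))
for n in ("clamp_knob","clamp_finger","tall_sleeve"):
  for r in spot_in("wrist",n): print(n,round(r["p"],2),world("wrist",r["point"]),proj("wrist",world("wrist",r["point"])))
  for r in trace("wrist",n): print(n,round(r["p"],2),cv2.boundingRect(r["mask"].astype(np.uint8)),r["mask"].sum())
print("predicted knob bar ends top",[proj("wrist",np.r_[np.r_[.479,.1585]+s*.022*np.r_[np.cos(2.27),np.sin(2.27)],.07]).round() for s in(-1,1)])
print("    "+" ".join(f"{u:3d}" for u in range(240,400,6)))
for v in range(190,400,7): print(v,*[f"{x:3d}" for x in g[v,240:400:6]])
```

```text
axis pt z 0.04187651303333043 [315.4867 271.6789]
axis pt z 0.06087651303333043 [315.6434 287.7288]
axis pt z 0.06987651303333044 [315.7293 296.5403]
clamp_knob 0.62 [0.4895 0.1524 0.0405] [304.8421 249.0661]
clamp_knob 0.91 (268, 221, 89, 81) 5491
clamp_finger 0.83 [0.4873 0.1535 0.0383] [306.8144 252.1709]
clamp_finger 0.61 (268, 221, 89, 188) 5579
tall_sleeve 0.69 [0.609  0.2947 0.0019] [  9.2692 277.4775]
tall_sleeve 0.67 [0.5127 0.2621 0.017 ] [157.5322 346.3582]
tall_sleeve 0.93 (0, 243, 12, 62) 504
tall_sleeve 0.72 (99, 318, 114, 114) 5126
predicted knob bar ends top [array([313., 248.]), array([313., 343.])]
    240 246 252 258 264 270 276 282 288 294 300 306 312 318 324 330 336 342 348 354 360 366 372 378 384 390 396
190 132 131  45  54  45  44  43  41  43  41  42  42  44  42  42  41  42  66  67  64  69  66  65  53 121 174 203
197 119  43  60  65  43  40  40  43  41  42  41  42  41  41  40  39  41  60  66  71  66  64  68  65  53 125 199
204  48  62  61  65  42  41  43  41  42  44  42  42  38  38  41  41  40  48  67  63  65  66  67  70  63  49 129
211  65  65  65  64  41  43 
[... 2295 characters left out ...]
  11 103 199 199 200 154  13
358  24  15  13  15  17  12  14   9   7  12  11  12  22  15  10  12   9  12  13  13  12  11  12  16  40  20  12
365  12  12  13  16  12  12  11  11  13  13  12  13  41  17  10  12  11  14  13  12  11  13  12  13  12  11  15
372  11  13  13  14  12  14  11  10  12  12  13  16  30  15  12  13  12  12  12  10  13  12  13   9  10   8  16
379  13  13  14  14  10   9  10  13  10  12  12  15  39  17  12  11  12  12  11  10  12  11  13  14  12  14  18
386  16  12  14  14   9  11  13  11  14  13  14  21  38  17  16  12  14  11  12  13  11  11  14  15  14  26  23
393  10  13  13  13  14  16  13  10  15  11  10  21  41  35  12  11  15  13  16  12  14  11  11  13  15  13  28
```

The closed fingertips are above the bar. At row 288 their ends lie well above the nominal TCP, and the bar end shows where predicted. I'll find the real tip height by lowering the closed fingers gently onto the bar top.

>>> carry_out(
  commands=[
    [[0,0,0],[0,0,-0.2],0],
    [[0,0,0],[0,0,0],0],
  ],
)

```text
time_s: 18.2
tool_pos: [0.4782, 0.1574, 0.0396]
eef_rot: [3.141, 0.0, -0.871]
force: [-0.3, -0.6, 0.4]
width: -0.0001
grip_force: 0.0
```

>>> carry_out(
  commands=[
    [[0,0,0],[0,0,-0.2],0],
    [[0,0,0],[0,0,0],0],
  ],
)

```text
time_s: 18.4
tool_pos: [0.4782, 0.1574, 0.0376]
eef_rot: [3.141, 0.0, -0.871]
force: [0.3, -0.4, -0.3]
width: -0.0002
grip_force: 0.0
```

>>> carry_out(
  commands=[
    [[0,0,0],[0,0,-0.2],0],
    [[0,0,0],[0,0,0],0],
  ],
)

```text
time_s: 18.6
tool_pos: [0.4782, 0.1574, 0.0356]
eef_rot: [3.141, 0.0, -0.871]
force: [-0.4, 0.4, -0.2]
width: 0.0001
grip_force: 0.0
```

>>> carry_out(
  commands=[
    [[0,0,0],[0,0,-0.2],0],
    [[0,0,0],[0,0,-0.2],0],
    [[0,0,0],[0,0,0],0],
  ],
)

```text
time_s: 18.9
tool_pos: [0.4784, 0.1575, 0.0318]
eef_rot: [3.141, -0.0, -0.871]
force: [0.9, 0.3, 0.5]
width: -0.0001
grip_force: 0.0
```

>>> carry_out(
  commands=[
    [[0,0,0],[0,0,-0.2],0],
    [[0,0,0],[0,0,-0.2],0],
    [[0,0,0],[0,0,0],0],
  ],
)

```text
time_s: 19.2
tool_pos: [0.4791, 0.1577, 0.0311]
eef_rot: [-3.14, -0.001, -0.869]
force: [-13.0, -2.2, 36.4]
width: 0.0004
grip_force: 18.6
```

```bash
python3 s.py
python3 - <<'E'
from m import *
im=save("wrist","w13"); g=cv2.cvtColor(im,cv2.COLOR_RGB2GRAY)
print("    "+" ".join(f"{u:3d}" for u in range(252,378,6)))
for v in range(204,346,6): print(v,*[f"{x:3d}" for x in g[v,252:378:6]])
E
```

```text
time_s 19.2
tool_pos [0.4791 0.1577 0.0311]
eef_rot [-3.14   -0.0012 -0.8692]
force [-12.9619  -2.2183  36.3564]
wrist_torque [-0.8686  4.746  -0.0489]
width 0.0003928706907633314
grip_force 18.602067392785102
    252 258 264 270 276 282 288 294 300 306 312 318 324 330 336 342 348 354 360 366 372
204  66  65  43  41  42  43  42  44  44  42  42  41  41  41  41  41  66  69  66  67  67
210  67  63  42  41  43  40  43  41  40  42  40  41  43  40  40  43  64  66  65  68  65
216  66  63  42  42  42  43  42  43  41  40  41  42  42  41  41  41  58  68  67  66  66
222  67  66  42  43  43  43  42  42  39  41  43  41  42  45  42  42  50  65  65  66  67
228  66  66  41  40  41  38  42  40  32  13  11  11  18  36  43  42  55  65  69  66  68
234  65  71  46  41  42  42  24   6  12   9  11   9  11  11   9  34  55  68  68  68  67
240  68  67  67  45  39  14   7  10  10   7   7   4   4  13  13  10  48  68  68  68  68
246  67  67  66  55  18   8  10  13  10   6   9   6   4  15  20  11  10  59  68  68  70
252  65  67  61  60  13  12   7  10   9   4   6   5   7  12  22  17  14  11  66  71  68
258  64  6
[... 609 characters left out ...]
  69  63  65  64  53  15  25  30  67  70  12  34  70  68  28  29  14  63  67  64  67
306  63  67  66  65  61  12  13  32  70  70   9  31  69  70  15  14  21  67  63  67  62
312  65  67  66  66  35  16  16  42  72  69   9  30  71  69  15  11  14  63  66  63 115
318  65  65  65  66  18  14  13  54  70  71  10  25  69  70  20  14  14  51  64 174 202
324  67  66  66  67  13  15  13  64  70  68  11  24  70  69  28  13  12  43 198 202 203
330  65  67  68  65  15  14  12  66  70  69  10  22  71  69  41  12  13  29 203 201 202
336  67  69  67  57  14  14  12  31  78  91  18  27  91  62  18  12  15  14 201 202 201
342  67  67  61  14  14  14  15  12  15 101  21  29  24  16   9  14  13  11  45 200 203
```

The bar top is at TCP z = 0.0313, so the real fingertips are about 39 mm behind the nominal TCP. I'll back off, open, lower the tips to about z = 0.047 and grip.

>>> carry_out(
  commands=[
    [[0,0,0],[0,0,0.6],0],
    [[0,0,0],[0,0,0.6],0],
    [[0,0,0],[0,0,0],3.5],
    [[0,0,0],[0,0,0],3.5],
    [[0,0,0],[0,0,0],3.5],
    [[0,0,0],[0,0,0],3.5],
    [[0,0,0],[0,0,-0.8],3.5],
    [[0,0,0],[0,0,0],3.5],
  ],
)

```text
time_s: 20.05
tool_pos: [0.4776, 0.157, 0.0306]
eef_rot: [3.14, 0.0, -0.871]
force: [-0.8, -0.9, -0.2]
width: 0.0349
grip_force: 0.0
```

>>> carry_out(
  commands=[
    [[0,0,0],[0,0,-0.5],3.5],
    [[0,0,0],[0,0,-0.5],3.5],
    [[0,0,0],[0,0,-0.4],3.5],
    [[0,0,0],[0,0,0],3.5],
  ],
)

```text
time_s: 20.45
tool_pos: [0.478, 0.1572, 0.0172]
eef_rot: [3.14, 0.0, -0.871]
force: [0.6, 0.4, 0.4]
width: 0.0349
grip_force: 0.0
```

>>> carry_out(
  commands=[
    [[0,0,0],[0,0,-0.5],3.5],
    [[0,0,0],[0,0,-0.3],3.5],
    [[0,0,0],[0,0,0],3.5],
  ],
)

```text
time_s: 20.75
tool_pos: [0.4781, 0.1573, 0.0094]
eef_rot: [3.141, 0.0, -0.871]
force: [-0.4, 0.2, 0.0]
width: 0.0352
grip_force: 0.0
```

Free all the way. Close on the bar.

>>> carry_out(
  commands=[
    [[0,0,0],[0,0,0],2.2],
    [[0,0,0],[0,0,0],1.7],
    [[0,0,0],[0,0,0],1.4],
    [[0,0,0],[0,0,0],1.2],
    [[0,0,0],[0,0,0],0.8],
    [[0,0,0],[0,0,0],0.8],
  ],
)

```text
time_s: 21.35
tool_pos: [0.479, 0.158, 0.0104]
eef_rot: [-3.14, -0.0, -0.87]
force: [1.5, 2.3, 4.0]
width: 0.0127
grip_force: 59.8
```

```bash
python3 s.py
```

```text
time_s 21.35
tool_pos [0.479  0.158  0.0104]
eef_rot [-3.1402 -0.0002 -0.8705]
force [1.5448 2.2536 4.0479]
wrist_torque [ 0.5391 -0.3138  0.0331]
width 0.012679197614960206
grip_force 59.824352860450745
```

Gripped and centred, with low side forces. Turn clockwise in place.

>>> carry_out(
  commands=[
    [[0,0,-0.08],[0,0,0],0.8],
    [[0,0,-0.1],[0,0,0],0.8],
    [[0,0,-0.1],[0,0,0],0.8],
    [[0,0,-0.1],[0,0,0],0.8],
    [[0,0,-0.1],[0,0,0],0.8],
    [[0,0,-0.1],[0,0,0],0.8],
    [[0,0,-0.1],[0,0,0],0.8],
    [[0,0,0],[0,0,0],0.8],
  ],
)

```text
time_s: 22.15
tool_pos: [0.4796, 0.1583, 0.0104]
eef_rot: [-3.139, 0.001, -1.552]
force: [4.6, 0.8, 1.5]
width: 0.0127
grip_force: 59.7
```

```bash
python3 s.py
```

```text
time_s 22.15
tool_pos [0.4796 0.1583 0.0104]
eef_rot [-3.1395  0.0012 -1.5518]
force [4.6227 0.813  1.4843]
wrist_torque [ 0.4992 -1.6405  0.0298]
width 0.012685627592071475
grip_force 59.665231704711914
```

>>> carry_out(
  commands=[
    [[0,0,-0.08],[0,0,0],0.8],
    [[0,0,-0.07],[0,0,0],0.8],
    [[0,0,0],[0,0,0],0.8],
  ],
)

```text
time_s: 22.45
tool_pos: [0.4798, 0.1583, 0.0104]
eef_rot: [-3.139, 0.002, -1.699]
force: [5.3, 1.8, 2.1]
width: 0.0128
grip_force: 59.6
```

```bash
python3 s.py
```

```text
time_s 22.45
tool_pos [0.4798 0.1583 0.0104]
eef_rot [-3.1394  0.0015 -1.6995]
force [5.3389 1.833  2.0872]
wrist_torque [ 0.3491 -1.9999 -0.0525]
width 0.012778146811333439
grip_force 59.58031117916107
```

>>> carry_out(
  commands=[
    [[0,0,-0.07],[0,0,0],0.8],
    [[0,0,-0.07],[0,0,0],0.8],
    [[0,0,0],[0,0,0],0.8],
  ],
)

```text
time_s: 22.75
tool_pos: [0.4799, 0.1583, 0.0104]
eef_rot: [-3.139, 0.002, -1.839]
force: [6.3, 1.3, 1.1]
width: 0.0127
grip_force: 59.5
```

```bash
python3 s.py
```

```text
time_s 22.75
tool_pos [0.4799 0.1583 0.0104]
eef_rot [-3.1395  0.0018 -1.8391]
force [6.2552 1.2879 1.1471]
wrist_torque [ 0.1494 -2.2975 -0.0257]
width 0.01268573013659026
grip_force 59.51649248600006
```

>>> carry_out(
  commands=[
    [[0,0,-0.08],[0,0,0],0.8],
    [[0,0,-0.08],[0,0,0],0.8],
  ],
)

```text
time_s: 22.95
tool_pos: [0.48, 0.1583, 0.0104]
eef_rot: [-3.14, 0.002, -1.999]
force: [8.1, -0.8, 0.3]
width: 0.0129
grip_force: 59.4
```

```bash
python3 s.py
python3 - <<'E'
from m import *
im=save("wrist","w14"); k=np.r_[.4789,.1587]; g=cv2.GaussianBlur(cv2.cvtColor(im,cv2.COLOR_RGB2GRAY),(3,3),0)
for n in ("clamp_finger","finger_tip","tall_sleeve"):
  for r in trace("wrist",n):
    if r["p"]<.3: continue
    m=r["mask"]; v,u=np.nonzero(m); P=np.array([ray_at("wrist",(a,b),.029)[:2] for a,b in zip(u[::5],v[::5])])-k; R=np.hypot(*P.T); sel=(R>.03)&(R<.095)
    print(n,round(r["p"],2),cv2.boundingRect(m.astype(np.uint8)),"ang",np.median(np.arctan2(P[sel,1],P[sel,0])) if sel.any() else None,R.min(),R.max())
for R in (.035,.05,.065,.08):
  A=np.arange(1.0,2.4,.04); val=[(lambda p:g[int(round(p[1])),int(round(p[0]))] if 0<=p[0]<639 and 0<=p[1]<479 else -1)(proj("wrist",np.r_[k+R*np.r_[np.cos(a),np.sin(a)],.029])) for a in A]
  print(R,*val)
E
```

```text
time_s 22.95
tool_pos [0.48   0.1583 0.0104]
eef_rot [-3.1396  0.0021 -1.9994]
force [ 8.1172 -0.7897  0.3366]
wrist_torque [-0.0672 -2.6414  0.2135]
width 0.012888960207527389
grip_force 59.428757429122925
clamp_finger 0.57 (261, 239, 106, 188) ang 1.1772438013470266 0.0003192204701788404 0.07669665759169872
finger_tip 0.81 (261, 239, 106, 187) ang 1.1754164810102714 0.0010082788017552107 0.0766088209182949
tall_sleeve 0.62 (319, 418, 19, 13) ang 1.2380501779312683 0.07157658341256926 0.07820214882205345
0.035 9 9 9 8 9 9 8 7 6 6 12 17 15 12 12 12 11 11 11 12 12 13 13 11 12 12 29 60 63 64 63 64 63 63 64
0.05 26 13 13 13 13 14 22 98 87 16 13 11 10 10 10 11 11 13 12 13 13 12 11 13 21 62 64 64 65 64 62 63 63 62 61
0.065 61 63 50 39 37 38 38 72 130 25 11 12 12 12 11 12 12 11 12 11 11 13 12 11 14 15 13 11 15 12 13 161 197 197 197
0.08 11 11 13 16 17 13 10 12 11 11 12 11 11 12 11 11 12 11 11 12 19 18 18 17 16 15 13 11 11 12 10 173 196 195 196
```

Torque has jumped to 0.21 N m, close to the slip level. One small turn more to confirm that it stays there.

>>> carry_out(
  commands=[
    [[0,0,-0.05],[0,0,0],0.8],
  ],
)

```text
time_s: 23.25
tool_pos: [0.4801, 0.1582, 0.0104]
eef_rot: [-3.14, 0.002, -2.047]
force: [7.4, 0.1, 0.6]
width: 0.0126
grip_force: 59.4
```

```bash
python3 s.py
```

```text
time_s 23.25
tool_pos [0.4801 0.1582 0.0104]
eef_rot [-3.1397  0.0022 -2.0468]
force [7.4344 0.1348 0.6064]
wrist_torque [-0.1951 -2.8227  0.2359]
width 0.012629050031039868
grip_force 59.41821098327637
```

>>> carry_out(
  commands=[
    [[0,0,-0.05],[0,0,0],0.8],
  ],
)

```text
time_s: 23.35
tool_pos: [0.4801, 0.1582, 0.0104]
eef_rot: [-3.14, 0.002, -2.098]
force: [7.9, 0.2, -1.2]
width: 0.0124
grip_force: 59.4
```

```bash
python3 s.py
```

```text
time_s 23.35
tool_pos [0.4801 0.1582 0.0104]
eef_rot [-3.1397  0.0023 -2.0983]
force [ 7.9203  0.1599 -1.1597]
wrist_torque [-0.2315 -2.8198  0.2274]
width 0.012375750415389538
grip_force 59.40669894218445
```

Steady at 0.23 N m, so the knob is slipping, by about 0.1 to 0.36 rad. Let go and rise.

>>> carry_out(
  commands=[
    [[0,0,0],[0,0,0],2],
    [[0,0,0],[0,0,0],3.5],
    [[0,0,0],[0,0,0],3.5],
    [[0,0,0],[0,0,0],3.5],
    [[0,0,0],[0,0,1.5],3.5],
    [[0,0,0],[0,0,3],3.5],
    [[0,0,0],[0,0,4],3.5],
    [[0,0,0],[0,0,4],3.5],
  ],
)

```text
time_s: 24.15
tool_pos: [0.4776, 0.1571, 0.1359]
eef_rot: [3.141, -0.002, -2.1]
force: [1.7, 1.3, -0.2]
width: 0.0351
grip_force: 0.0
```

>>> carry_out(
  commands=[
    [[0,0,0],[0,0,4.5],3.5],
    [[0,0,0.14],[-1,-3,2],3.5],
    [[0,0,0.14],[-1,-3,2],3.5],
    [[0,0,0.14],[-1,-3,0],3.5],
    [[0,0,0.14],[0,0,0],3.5],
    [[0,0,0.14],[0,0,0],3.5],
    [[0,0,0],[0,0,0],3.5],
    [[0,0,0],[0,0,0],3.5],
  ],
)

```text
time_s: 24.95
tool_pos: [0.4482, 0.0675, 0.2198]
eef_rot: [3.141, -0.0, -1.404]
force: [1.0, -0.2, 0.6]
width: 0.0348
grip_force: 0.0
```

```bash
cat > fin.py <<'E'
from m import *
s=get_state(); print(s["time_s"],s["tool_pos"],s["eef_rot"],s["width"])
k=np.r_[.4789,.1587]
for cam in ("wrist","top"):
  im=save(cam,"fin_"+cam); g=cv2.GaussianBlur(cv2.cvtColor(im,cv2.COLOR_RGB2GRAY),(3,3),0)
  for n in ("clamp_finger","tall_sleeve","short_sleeve"):
    for r in trace(cam,n):
      if r["p"]<.3: continue
      m=r["mask"]; v,u=np.nonzero(m); P=np.array([ray_at(cam,(a,b),.029)[:2] for a,b in zip(u[::3],v[::3])])-k; R=np.hypot(*P.T); sel=(R>.03)&(R<.08)
      print(cam,n,round(r["p"],2),cv2.boundingRect(m.astype(np.uint8)),"ang",np.median(np.arctan2(P[sel,1],P[sel,0])) if sel.any() else None,R.max())
      if n=="tall_sleeve":
        f,q=fit(cam,m,[.499,.277],.095,.01); print("  fit",f,q)
  for R in (.04,.05,.065):
    A=np.arange(.9,2.4,.04); print(R,*[(lambda p:g[int(round(p[1])),int(round(p[0]))] if 0<=p[0]<639 and 0<=p[1]<479 else -1)(proj(cam,np.r_[k+R*np.r_[np.cos(a),np.sin(a)],.029])) for a in A])
E
python3 fin.py
```

```text
24.95 [0.4482 0.0675 0.2198] [ 3.1412 -0.     -1.4045] 0.034765889977704426
wrist clamp_finger 0.81 (245, 259, 47, 44) ang None 0.02515528450682184
wrist tall_sleeve 0.98 (65, 340, 74, 62) ang None 0.28308387510972405
  fit [0.499 0.277] 0.0
wrist tall_sleeve 0.69 (262, 356, 9, 28) ang None 0.12404121618007881
  fit [0.4506 0.29  ] 0.029600251505404948
wrist short_sleeve 0.7 (492, 410, 20, 27) ang None 0.3427059545488055
wrist short_sleeve 0.66 (175, 33, 78, 82) ang None 0.23135045735580034
0.04 16 13 20 35 46 50 50 50 50 49 50 46 36 13 8 7 8 9 9 10 24 35 47 48 48 47 47 46 47 47 47 47 47 47 47 48 48 48
0.05 9 9 8 9 22 38 49 50 49 50 50 48 41 18 6 7 9 8 8 10 13 32 45 46 47 48 47 47 46 46 47 48 47 47 47 47 47 48
0.065 26 10 11 10 8 8 30 48 50 49 50 50 45 21 6 8 8 9 10 10 13 41 47 47 47 47 48 47 47 45 55 92 138 156 157 157 157 158
top tall_sleeve 0.9 (200, 122, 36, 39) ang None 0.2664005554800783
  fit [0.499 0.277] 0.0
top short_sleeve 0.72 (227, 344, 15, 26) ang None 0.31275637054482214
0.04 94 94 94 94 95 95 94 95 96 97 97 97 98 98 98 98 98 99 99 99 99 99 100 100 100 101 101 101 101 101 102 102 101 101 101 100 100 99
0.05 93 93 92 93 93 93 93 94 94 94 94 94 94 95 97 97 97 98 98 98 98 99 100 100 100 100 101 101 102 101 101 101 101 101 101 100 100 99
0.065 92 92 92 92 92 92 92 92 92 92 92 93 93 93 93 94 94 94 95 96 96 98 98 98 99 100 100 100 101 101 101 101 101 101 100 100 99 98
```

The gripper hides the clamp in both views. I'll go back, high up, to the first wrist viewpoint to check the end state.

>>> carry_out(
  commands=[
    [[0,0,0.14],[-0.5,2,3],3.5],
    [[0,0,0.14],[-0.5,3,2],3.5],
    [[0,0,0.14],[-0.5,3.5,2],3.5],
    [[0,0,0.14],[-0.5,3.5,0.5],3.5],
    [[0,0,0.14],[-0.5,3.5,0],3.5],
    [[0,0,0.14],[-0.5,3.5,0],3.5],
    [[0,0,0.12],[-0.5,2.5,0],3.5],
    [[0,0,0],[0,0,0],3.5],
  ],
)

```text
time_s: 26.15
tool_pos: [0.4128, 0.2851, 0.2942]
eef_rot: [3.141, 0.0, -0.435]
force: [0.6, -0.5, 0.1]
width: 0.0349
grip_force: 0.0
```

>>> carry_out(
  commands=[
    [[0,0,0],[0,0,0],3.5],
    [[0,0,0],[0,0,0],3.5],
    [[0,0,0],[0,0,0],3.5],
  ],
)

```text
time_s: 26.45
tool_pos: [0.4136, 0.2818, 0.2951]
eef_rot: [-3.141, -0.0, -0.442]
force: [0.2, 0.5, -0.3]
width: 0.035
grip_force: 0.0
```

```bash
sed -i 's/("wrist","top")/("wrist",)/' fin.py; python3 fin.py
```

```text
26.45 [0.4136 0.2818 0.2951] [-3.1413 -0.0001 -0.4424] 0.03498285964992409
wrist clamp_finger 0.85 (311, 55, 114, 54) ang 1.3870824297934248 0.09080458141710532
wrist tall_sleeve 0.78 (165, 0, 69, 38) ang None 0.24818412042029478
  fit [0.499 0.277] 0.0
wrist tall_sleeve 0.61 (255, 76, 64, 68) ang None 0.1519211469940654
  fit [0.4993 0.2762] 0.7343850727025285
wrist short_sleeve 0.45 (402, 311, 10, 17) ang None 0.29326434765426374
0.04 38 37 37 37 36 38 42 76 102 128 131 132 130 129 128 129 119 95 76 59 58 59 60 60 59 59 59 58 59 59 59 59 58 58 58 59 59 59
0.05 53 44 38 37 38 37 37 39 55 103 130 131 130 128 128 123 108 70 58 60 60 61 61 60 59 59 58 58 58 58 59 60 60 58 58 58 57 57
0.065 58 59 61 58 41 37 37 37 39 54 122 130 128 127 127 107 66 59 60 60 60 59 59 59 58 59 60 59 58 58 57 63 143 178 185 186 186 186
```

The finger points at 1.405 rad, the stub direction, which is its stop. The sleeve stands at the seat and the robot is clear, so I'm handing in.

```bash
python3 -c "
from cell import *
print(close_job())"
```

```text
the job is handed in; nothing more can be done
None
```

I handed the job in at about 26.5 s of the 61 s. The tall sleeve sits on the base plate over the stub. The clamp finger measures at its stop over the flange, the knob was stopped an estimated 0.1 to 0.36 rad into slipping (limit 0.785), and the robot is clear.

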